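# Change the nest plate on the caddy seaming fixture

### The job

Change the seaming fixture over to the big-caddy nest plate: stand the tin sleeves that are on it upright in the wooden tray, pull the spring pin out by its ball handle and turn it into its rest notch so that it stays out, then lift the small-nest plate level and straight up off its two locating pins and lay it handle up on the empty wooden rest. Fit the spare plate fully home on the locating pins with its keeper towards the spring pin, and let the pin snap back home through the keeper. Handle the thin tin gently and leave the other things on the bench alone.

Things in the scene. Friction and masses are not known exactly. Their poses are not given: they have to be found in the camera images.
- fixture: green seaming fixture, fixed; steel top 134 x 152 mm, 50 mm above the bench, with two 10 mm locating pins at x 0, y +-62 mm, 29 mm high over the top, the upper 9 mm tapered. On its -x side a 36 mm steel barrel on a pedestal (to x -130) guides the spring pin. Origin: centre of underside; z up, x from barrel to plate. Yaw within 0.25
- seat (a point): centre of the fixture's steel top, midway between the locating pins, 50 mm above the bench: a plate's origin lies here when it is home, its axes along the fixture's
- pin_axis (a point): fixed point on the spring pin's axis (along the fixture's x, 70 mm above the bench) where the handle stem meets it when the pin is home: fixture x -112 mm. Axes as the fixture's
- pin_ball (a point): centre of the black 18 mm ball on the pin's 6 mm handle stem, 48 mm off the axis; straight above it, 118 mm over the bench, when home. Pulled out by d and turned by a it lies at pin_axis + (-d, -48 sin a, 48 cos a) mm in fixture axes. The frame turns with the handle
- spring_pin (a joint): how far the pin is pulled out along the fixture's -x (m): 0 home, its 8 mm nose through the plate's keeper, so the plate cannot lift; stop at 0.026. Spring 6 N at home, 10 N at the stop. The stem lies in a slot of the barrel: it turns only when pulled 0.022 or more. From 0.018 out the nose is clear of the plate
- pin_handle (a joint): turn of the ball handle about the pin's axis (rad): 0 straight up in its slot, growing as the ball swings down towards the fixture's -y (right, seen from the robot). Rest notch, 3 mm deep, at 1.31 +-0.15: let go there and the pin stays about 0.018 out. To send it home: pull to 0.022 or more, turn back to 0, let it spring forward
- old_plate: small-nest plate, on the fixture at the start: plywood, 130 x 148 x 12 mm (x, y, z); origin: centre of its underside, z up. Two 12 mm through holes at x 0, y +-62. In its middle a dark steel lifting bar, 14 mm wide in x, 46 long in y, from 32 to 52 mm above the origin: grip it across x. Four 41 mm aluminium spuds, 10 mm high, at x +-32, y +-40. 0.5 kg
- old_keeper (a point): middle of the old plate's keeper, the steel staple on its -x edge (plate x -59, y 0, 20 mm above its origin): 21 mm wide, 18 high over the plate, opening 13 x 14 mm; the spring pin's nose goes through it along x
- new_plate: spare big-caddy plate, on rest_a at the start: plywood, 130 x 148 x 12 mm (x, y, z); origin: centre of its underside, z up. Two 12 mm through holes at x 0, y +-62. In its middle a dark steel lifting bar, 14 mm wide in x, 46 long in y, from 32 to 52 mm above the origin: grip it across x. One flat 100 mm aluminium disc, 7 mm high, in the middle. 0.55 kg
- new_keeper (a point): middle of the spare plate's keeper, like the other's: plate x -59, y 0, 20 mm above its origin; its x axis is the plate's
- rest_a: low wooden rest 150 x 170 x 30 mm, fixed, carrying the spare plate at the start. Origin: centre of its underside on the bench
- rest_b: the other wooden rest, alike, empty at the start: the old plate goes on it. 150 x 170 mm, flat top 30 mm above the bench, fixed. Origin: centre of its underside on the bench
- tray: open wooden tray 172 x 172 x 26 mm, walls and floor 6 mm thick, fixed. Origin: centre of its underside on the bench. Room for four sleeves, e.g. 44 mm either side of its middle in x and y
- sleeve0: tin caddy sleeve: bright steel tube open at both ends, 50 mm outside, 46 inside diameter, 55 tall, 50 g, standing at the start over the old plate's near right spud (spud at plate x, y -32, -40 mm); lift over 10 mm straight up to clear the spud. Origin: centre of its lower rim, z up. Thin: 12 to 20 N grip it well. Neighbours stand 30 mm apart in the plate's y: grip it across that. May be absent
- sleeve1: tin caddy sleeve: bright steel tube open at both ends, 50 mm outside, 46 inside diameter, 55 tall, 50 g, standing at the start over the old plate's near left spud (spud at plate x, y -32, +40 mm); lift over 10 mm straight up to clear the spud. Origin: centre of its lower rim, z up. Thin: 12 to 20 N grip it well. Neighbours stand 30 mm apart in the plate's y: grip it across that. May be absent
- sleeve2: tin caddy sleeve: bright steel tube open at both ends, 50 mm outside, 46 inside diameter, 55 tall, 50 g, standing at the start over the old plate's far right spud (spud at plate x, y +32, -40 mm); lift over 10 mm straight up to clear the spud. Origin: centre of its lower rim, z up. Thin: 12 to 20 N grip it well. Neighbours stand 30 mm apart in the plate's y: grip it across that. May be absent
- sleeve3: tin caddy sleeve: bright steel tube open at both ends, 50 mm outside, 46 inside diameter, 55 tall, 50 g, standing at the start over the old plate's far left spud (spud at plate x, y +32, +40 mm); lift over 10 mm straight up to clear the spud. Origin: centre of its lower rim, z up. Thin: 12 to 20 N grip it well. Neighbours stand 30 mm apart in the plate's y: grip it across that. May be absent
- spray_can: red can, 52 mm wide, 110 tall, origin under its middle; leave alone
- stick_cup: dark wooden cup of sticks, 72 mm wide, 85 tall, origin under its middle; leave alone
- mallet: hammer, 240 mm long, lying beyond the fixture; leave alone
Mind the look-alikes: they are no part of the job. What is shaped like the sleeve3 but green is not meant.

How it is judged:
By the outcome, as a careful person would: the job done as asked, in the order asked, and still so for the second after the job is handed in, with the robot touching nothing.
Of sleeve0, sleeve1, sleeve2, sleeve3 only 2 to 4 are there at a start; the rules pass over those that are not, and their reading is None.
At some moment in a run one of sleeve0, sleeve1, sleeve2, sleeve3, new_plate may be knocked a few centimetres aside while the robot is not near it.
Once in a run the grip may slacken for a moment while it holds something.
It also fails if it takes over 210 s, if anything falls off the work surface, if the arm or the gripper's body presses on something with over 40 N, if the wrist force passes 120 N, or if a joint passes its speed limit or range.

### The arm

A 6-joint arm with a two-finger parallel gripper is mounted at the origin on the work surface. World frame = base frame: x ahead of the robot, y to its left, z up, the work surface at z = 0. Lengths are in m, angles in rad, forces in N, time in s.
With the tool pointing down it reaches from about 0.325 to 0.75 m from the base axis. Payload 7.6 kg.
Tool frame: the origin (TCP) lies at the very end of the fingers, on their centre line; the grasp point (between the pads) lies 19 mm behind it; z points along the fingers, y is the line along which they close (so a half turn about z gives the same grasp; the last joint's range is limited). The gripper opens to 85 mm and grips with 20 to 120 N. Pads are 22 mm wide; open, the fingers measure 114 mm over their backs; the gripper's body (76 mm by 85 mm) begins 54 mm behind the grasp point. The pads swing forward as they close: fully open they stand 13 mm farther back than shut.
Start: joints at [-1.341, 0.052, 1.401, -0, 1.689, -0.07], TCP at [0.155, -0.502, 0.201] pointing down, gripper open.
Joint ranges: [-2.9, 2.9], [-0.91, 2.17], [0.12, 2.37], [-1.06, 4.2], [0.26, 2.73], [-2.93, 2.93]. Speed limits (rad/s): [2.57, 2.57, 3.01, 3.14, 3.14, 3.14].

### API

Orientations are given as a rotation vector (axis times angle).
In Python, from plant import manip, vision, job gives the robot as it stands. The module is installed in compiled form; this text tells all that it offers.
- The arm moves only by the tool jog_arm, never from a script. Its argument "commands" is one flat list of numbers, 6 for each row, row after row: the shift along the tool's x, y, z in m, then the turn, a rotation vector about the tool's x, y, z in rad. In form: [x, y, z, rx, ry, rz, x, y, z, rx, ry, rz, ...]. A call has 1 to 5 rows; each row is the pose to reach, as a shift and turn from the pose commanded when the call began, along the tool's axes at that moment; what a row does not reach only later rows make up. A row lasts 1/8 s, in which the tool goes at most 62.5 mm and 10.7 degrees, less where a joint would pass 70% of its speed; a pose out of reach is approached as far as the arm can. A call with a gripper value outside its range is refused whole. "fingers" is the finger opening in m, from 0 to 0.0854, set as the call begins (left out, the last holds). The fingers move at their own pace and stop on an object; the grip force is fixed at half the most. Time passes only in rows, so rows that repeat a pose let the fingers close. It gives the time, the measured TCP pose, the force, the opening and the grip force at its end, in the units of the state.
- manip.observe(): the state, without advancing time (a new reading comes with each control period).
- vision.snapshot(name): name is "side" or "top" or "wrist"; returns a dict with "color" (420x560x3 uint8, blue, green, red), "mtx" (3x3 intrinsics, pixels), "position" and "attitude" of the camera in the world. Camera axes: x right, y down, z forward; pixel columns grow to the right and rows downward; lengths in m; the calibration is good to about 2 mm. A picture is of the moment at which its call begins. There is no depth.
- job.job_done(): hands the job in; it is judged then, once.
The state is a dict: "time": time; "q": joint angles; "qd": joint speeds; "tau": joint torques, N m; "tcp_pos": TCP position; "tool_rot": TCP orientation; "ft_force": force on the tool from outside, world axes, zero at the start; "moment": the same for the moment, N m; "width": finger opening in m; "gripper_force": force on a finger pad.
Only numpy, scipy, OpenCV 4.12 (cv2) and the standard library are available. Lean on these libraries where they do the work, as an engineer would, in place of code of your own. Each camera call takes 0.05 s, during which the arm holds its last target. There are 200 camera calls.

## Working session

There is one attempt and no reset: what is moved stays moved. The work goes in short steps, Python scripts to look and compute and a tool call to move; the robot and the scene stay as the last step left them, time stands still between calls to the robot, and variables do not carry over. Pictures are saved under pics/ and viewed, at most 14 in all, crops included, and the job is handed in when it is done.

Besides the shell and the picture viewer there is one more tool, called after "Call:" as a command line: name --argument value ..., lists and objects as JSON in quotes. jog_arm: Moves the arm, as the interface text tells. Its arguments: {"type":"object","properties":{"commands":{"type":"array"},"fingers":{"type":"number"}},"required":["commands"]}

```bash
mkdir -p pics; ls
cat > h.py <<'E'
import numpy as np, cv2
from scipy.spatial.transform import Rotation as R
from plant import manip, vision, job
def snap(name,fn=None):
    s=vision.snapshot(name)
    if fn: cv2.imwrite('pics/'+fn,s['color'])
    return s
def att(s):
    a=np.array(s['attitude'],float)
    if a.shape==(3,3): return a
    return R.from_rotvec(a).as_matrix() if a.size==3 else R.from_quat(a).as_matrix()
def ray(s,u,v):
    d=att(s)@np.linalg.inv(s['mtx'])@np.array([u,v,1.]); return np.array(s['position'],float),d
def onz(s,u,v,z):
    p,d=ray(s,u,v); return p+d*(z-p[2])/d[2]
def proj(s,P):
    c=np.array(s['mtx'])@(att(s).T@(np.array(P,float)-s['position'])); return c[:2]/c[2]
E
python3 - <<'E'
from h import *
import pickle
D={}
for n in ('top','side'):
    s=snap(n,n+'0.png'); D[n]=s
    print(n,s['position'],s['attitude'],s['mtx'])
pickle.dump(D,open('s0.pkl','wb'))
print(manip.observe())
E
```

```text
pics
top [0.51421819 0.07915007 1.12417994] [-2.22980896  2.16601661 -0.09020422] [[423.84947261   0.         279.338619  ]
 [  0.         423.84947261 208.53374964]
 [  0.           0.           1.        ]]
side [0.34099968 0.86367788 0.72209837] [-0.40882028  2.69064346 -1.32341212] [[400.03846223   0.         273.90877348]
 [  0.         400.03846223 205.93507393]
 [  0.           0.           1.        ]]
{'time': 0.1, 'q': array([-1.34125207e+00,  5.27654257e-02,  1.40163207e+00, -1.11487368e-05,
        1.68862131e+00, -7.03078319e-02]), 'qd': array([ 0.00117666, -0.00120209, -0.00387465, -0.00015311, -0.00030345,
       -0.00139513]), 'tau': array([ 1.44923444e-03, -3.82581782e+01, -3.60985672e+01, -5.56006910e-05,
        4.81638825e-03,  8.48623017e-06]), 'tcp_pos': array([ 0.15501556, -0.50125736,  0.20065658]), 'tool_rot': array([-3.10494615e+00, -4.69029772e-01,  1.95420723e-04]), 'ft_force': array([0.07367248, 0.49589351, 0.10080112]), 'moment': array([0.02888356, 0.00891004, 0.01271116]), 'gripper_force': 0.0, 'width': 0.0851711076069172}
```

View pics/top0.png

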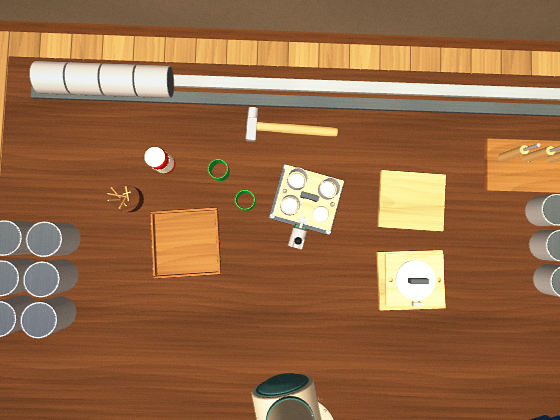

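View pics/side0.png

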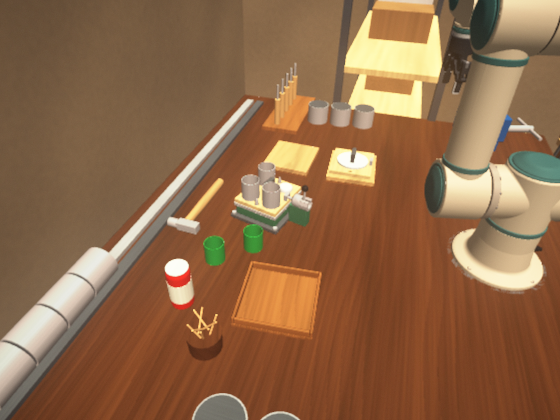

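The top view shows the fixture at about (308,198) with the barrel below it at (298,240). Bright sleeves stand at (297,179), (328,188) and (289,205), which are far left, far right and near left. The near-right spud at (320,214) is bare. The green rings at (218,169) and (245,200) are the look-alikes, so I leave them alone. The tray is at (186,243), empty rest_b at (412,200), and rest_a with the spare plate at (411,280).

Run:
```python
from h import *
import pickle
D=pickle.load(open('s0.pkl','rb')); s=D['top']; im=s['color']
a=cv2.resize(im[155:260,262:352],None,fx=6,fy=5.7,interpolation=cv2.INTER_CUBIC)
b=cv2.resize(im[240:320,370:455],None,fx=3,fy=3,interpolation=cv2.INTER_CUBIC)
c=cv2.resize(im[160:240,370:455],None,fx=3,fy=3,interpolation=cv2.INTER_CUBIC)
H=np.zeros((598,800,3),np.uint8); H[:598,:540]=a[:598,:540]; H[:240,545:800]=b; H[245:485,545:800]=c
cv2.imwrite('pics/crop1.png',H)
for n,(u,v,z) in dict(tray=(185.5,242.5,.02),fix=(307,199,.062),bare=(320,214,.072),s1=(289,205,.117),s2=(328,188,.117),s3=(297,179,.117),barrel=(298,240,.118),rb=(412,200,.03),ra=(411,280,.03),g1=(245,200,.055)).items(): print(n,onz(s,u,v,z).round(3))
```

```text
tray [0.489 0.3   0.02 ]
fix [ 0.608 -0.009  0.062]
bare [ 0.571 -0.041  0.072]
s1 [0.588 0.038 0.117]
s2 [ 0.631 -0.054  0.117]
s3 [0.65  0.021 0.117]
barrel [0.505 0.015 0.118]
rb [ 0.617 -0.285  0.03 ]
ra [ 0.41  -0.285  0.03 ]
g1 [0.601 0.148 0.055]
```

View pics/crop1.png

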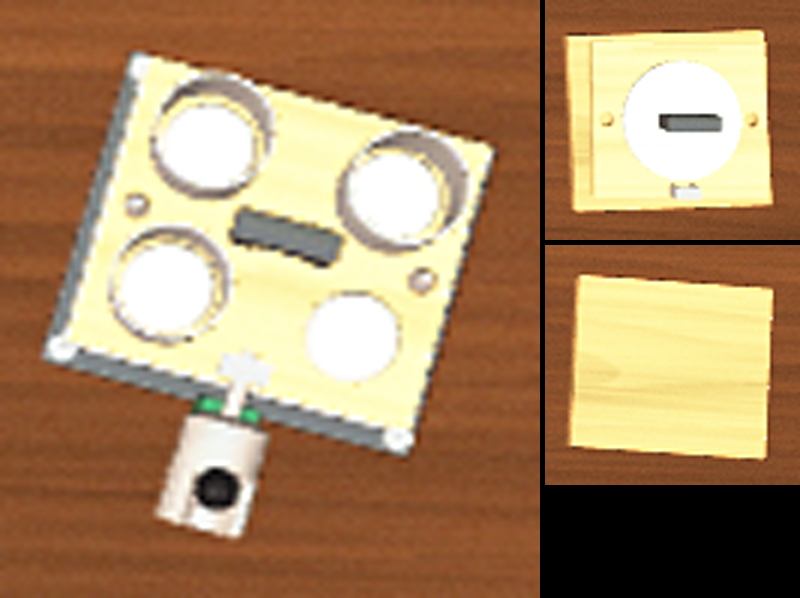

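The crop shows the two pin tops at image (284.5,190.8) and (332.2,203.9), and the bar at (309.7,196.4). The ball is at (298.2,240.6). Three sleeves are present (1, 2 and 3), and the near-right spud is bare. The spare plate's keeper faces the robot.

Run:
```python
from h import *
import pickle
D=pickle.load(open('s0.pkl','rb')); s=D['top']
L=onz(s,262+135/6,155+204/5.7,.079);Rr=onz(s,262+421/6,155+279/5.7,.079)
m=(L+Rr)/2; d=L-Rr; yaw=np.arctan2(-d[0],d[1]); print('seat',m,'len',np.hypot(*d[:2]),'yaw',yaw)
ball=onz(s,262+217/6,155+488/5.7,.118); bar=onz(s,262+286/6,155+236/5.7,.102)
v=m-ball; print('ball',ball,'bar',bar,'dist ball-seat',np.hypot(*v[:2]),'yaw',np.arctan2(v[1],v[0]))
f=lambda x,y:(370+(x-545)/3,240+y/3)
a=onz(s,*f(608,120),.042);b=onz(s,*f(753,120),.042);k=onz(s,*f(685,190),.06);c=onz(s,*f(690,122),.082)
print('new holes',a,b,np.hypot(*(a-b)[:2]),'mid',(a+b)/2,'keeper',k,'bar',c)
f=lambda x,y:(370+(x-545)/3,160+(y-245)/3)
q=np.array([onz(s,*f(*p),.03)[:2] for p in [(580,276),(772,290),(765,459),(570,445)]]);print('rb',q.mean(0),q[0]-q[1],q[0]-q[3])
# tray corners (top rim)
q=np.array([onz(s,*p,.026)[:2] for p in [(151,212),(217,208),(220,273),(154,277)]]);print('tray',q.mean(0),q[0]-q[1],q[0]-q[3])
o=manip.observe(); print(R.from_rotvec(o['tool_rot']).as_matrix().round(3))
```

```text
seat [ 0.61070098 -0.01047523  0.079     ] len 0.12258869978522689 yaw -0.2401517472203447
ball [0.50354258 0.01451835 0.118     ] bar [ 0.61102474 -0.01167582  0.102     ] dist ball-seat 0.11003455461296713 yaw -0.2291429579208437
new holes [ 0.40947605 -0.22932181  0.042     ] [ 0.41274319 -0.35320879  0.042     ] 0.12393006029673424 mid [ 0.41110962 -0.2912653   0.042     ] keeper [ 0.35515539 -0.28927001  0.06      ] bar [ 0.41350324 -0.28533765  0.082     ]
rb [ 0.61465718 -0.28611712] [0.00702958 0.16862037] [ 0.14743151 -0.00675086]
tray [0.48996749 0.29838792] [-0.01537148  0.16935884] [0.16598308 0.01550358]
[[ 0.955  0.295 -0.   ]
 [ 0.295 -0.955  0.001]
 [ 0.    -0.001 -1.   ]]
```

Call:
jog_arm --commands '[0.037,-0.0236,-0.02,0,0,0,0.074,-0.0472,-0.04,0,0,0,0.111,-0.0708,-0.06,0,0,0,0.148,-0.0944,-0.08,0,0,0,0.185,-0.118,-0.1,0,0,0]' --fingers 0.067

```text
time: 0.72
tcp_pos: [0.2976, -0.3329, 0.3017]
tool_rot: [-3.106, -0.469, 0.0]
ft_force: [0.3, -2.0, -0.1]
width: 0.067
gripper_force: 0.0
```

Call:
jog_arm --commands '[0.037,-0.0236,0,0,0,0,0.074,-0.0472,0,0,0,0,0.111,-0.0708,0,0,0,0,0.148,-0.0944,0,0,0,0,0.185,-0.118,0,0,0,0]'

```text
time: 1.35
tcp_pos: [0.4395, -0.1656, 0.301]
tool_rot: [-3.106, -0.469, 0.001]
ft_force: [0.4, 0.2, 0.1]
width: 0.0669
gripper_force: 0.0
```

Call:
jog_arm --commands '[0.037,-0.0236,0,0,0,0.107,0.074,-0.0472,0,0,0,0.214,0.111,-0.0708,0,0,0,0.321,0.148,-0.0944,0,0,0,0.428,0.185,-0.118,0,0,0,0.535]'

```text
time: 1.98
tcp_pos: [0.5815, 0.0018, 0.3009]
tool_rot: [3.119, -0.374, -0.001]
ft_force: [-0.4, -0.8, 1.0]
width: 0.0669
gripper_force: 0.0
```

Call:
jog_arm --commands '[0,0,0,0,0,0,0,0,0,0,0,0]'

```text
time: 2.22
tcp_pos: [0.5805, 0.0003, 0.3009]
tool_rot: [3.12, -0.367, -0.002]
ft_force: [-0.4, 0.3, -0.9]
width: 0.0671
gripper_force: 0.0
```

Run:
```python
from h import *
import pickle
s=snap('wrist','w1.png'); pickle.dump(s,open('w1.pkl','wb'))
o=manip.observe(); print(o['time'],o['tcp_pos'],R.from_rotvec(o['tool_rot']).as_matrix().round(4),s['position'],att(s).round(3),o['width'])
```

```text
2.275 [ 5.80415470e-01 -1.15712659e-04  3.01367643e-01] [[ 9.725e-01 -2.331e-01 -3.000e-04]
 [-2.331e-01 -9.725e-01 -3.000e-04]
 [-2.000e-04  4.000e-04 -1.000e+00]] [ 0.65108315 -0.0173726   0.47215211] [[-0.232 -0.932 -0.279]
 [-0.973  0.222  0.066]
 [ 0.     0.287 -0.958]] 0.06664404762531251
```

View pics/w1.png

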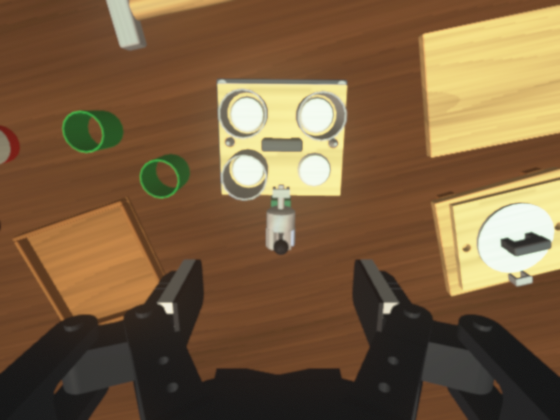

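The wrist view agrees: pin tops at (230,142) and (333,143), bar at (282,145), ball at (281,247), and the fixture squared up with the tool.

Run:
```python
from h import *
import pickle
s=pickle.load(open('w1.pkl','rb')); im=s['color']
def rp(x0,y0,x1,y1,thr,inv=False):
    g=cv2.cvtColor(im[y0:y1,x0:x1],cv2.COLOR_BGR2GRAY); m=((g<thr) if inv else (g>thr)).astype('uint8'); 
    n,l,st,c=cv2.connectedComponentsWithStats(m); i=1+np.argmax(st[1:,4]); return c[i]+[x0,y0],st[i,4]
bc,na=rp(270,235,292,258,60,True); print('ball',bc,na)
rc,na=rp(255,132,308,156,110,True); print('bar',rc,na)
L=onz(s,230,142,.079);Q=onz(s,333,143,.079);m=(L+Q)/2;d=L-Q
print('seat',m,np.hypot(*d[:2]),np.arctan2(-d[0],d[1]))
print('bar',onz(s,*rc,.10),'ball',onz(s,*bc,.118))
cv2.imwrite('pics/w1c.png',cv2.resize(im[70:260,205:360],None,fx=3.1,fy=3.1,interpolation=cv2.INTER_CUBIC))
```

```text
ball [280.60606061 246.83333333] 132
bar [281.34545455 139.65454545] 55
seat [ 0.61270371 -0.01300871  0.079     ] 0.11824752268294357 -0.2435753935371258
bar [ 0.61776004 -0.01374763  0.1       ] ball [0.50328504 0.01421736 0.118     ]
```

View pics/w1c.png

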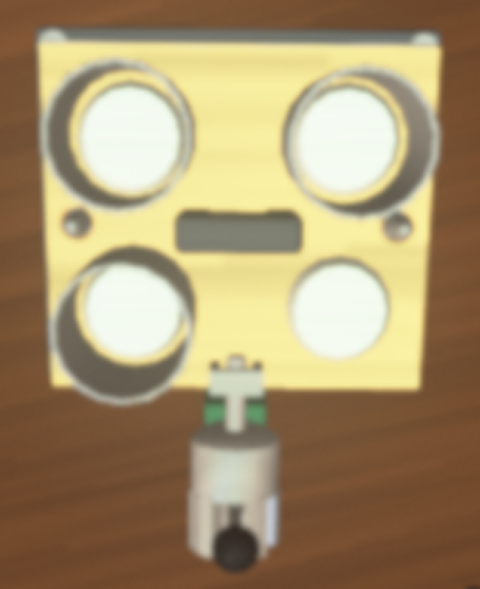

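Call:
jog_arm --commands '[0.001,-0.018,0.03,0,0,0,0.001,-0.036,0.06,0,0,0,0.001,-0.036,0.1,0,0,0,0.001,-0.036,0.13,0,0,0]'

```text
time: 2.78
tcp_pos: [0.5893, 0.0344, 0.17]
tool_rot: [3.119, -0.37, -0.001]
ft_force: [-0.4, 0.2, -0.7]
width: 0.0673
gripper_force: 0.0
```

Call:
jog_arm --commands '[0,0,0.025,0,0,0,0,0,0.05,0,0,0,0,0,0.075,0,0,0,0,0,0.098,0,0,0,0,0,0.098,0,0,0]'

```text
time: 3.4
tcp_pos: [0.5887, 0.0343, 0.0719]
tool_rot: [3.119, -0.37, -0.005]
ft_force: [0.5, -0.3, -0.4]
width: 0.067
gripper_force: 0.0
```

Call:
jog_arm --commands '[0,0,0,0,0,0,0,0,0,0,0,0]' --fingers 0.0515

```text
time: 3.65
tcp_pos: [0.5909, 0.035, 0.075]
tool_rot: [-3.12, 0.369, -0.004]
ft_force: [-0.3, 0.0, 0.2]
width: 0.0515
gripper_force: 0.0
```

Call:
jog_arm --commands '[0,0,0,0,0,0,0,0,0,0,0,0]' --fingers 0.0495

```text
time: 3.9
tcp_pos: [0.5909, 0.0351, 0.0752]
tool_rot: [3.12, -0.369, 0.004]
ft_force: [-2.0, -1.0, 7.0]
width: 0.0494
gripper_force: 14.8
```

Call:
jog_arm --commands '[0,0,-0.015,0,0,0,0,0,-0.04,0,0,0,0,0,-0.07,0,0,0,0,0,-0.1,0,0,0,0,0,-0.1,0,0,0]'

```text
time: 4.53
tcp_pos: [0.5915, 0.0354, 0.1771]
tool_rot: [-3.119, 0.368, -0.01]
ft_force: [0.1, -0.5, 0.0]
width: 0.0502
gripper_force: 14.6
```

Call:
jog_arm --commands '[-0.02,-0.022,0,0,0,0,-0.05,-0.054,0,0,0,0,-0.08,-0.087,0,0,0,0,-0.11,-0.119,0,0,0,0,-0.14,-0.152,0,0,0,0]'

```text
time: 5.15
tcp_pos: [0.4881, 0.2167, 0.1721]
tool_rot: [3.119, -0.369, -0.003]
ft_force: [0.1, -0.1, -0.5]
width: 0.0498
gripper_force: 14.7
```

Call:
jog_arm --commands '[-0.03,-0.033,0,0,0,0,-0.061,-0.066,0,0,0,0,-0.061,-0.066,0.03,0,0,0,-0.061,-0.066,0.06,0,0,0,-0.061,-0.066,0.07,0,0,0]'

```text
time: 5.78
tcp_pos: [0.4439, 0.2934, 0.1003]
tool_rot: [3.117, -0.368, -0.006]
ft_force: [-0.2, -0.3, 0.0]
width: 0.0499
gripper_force: 14.7
```

Call:
jog_arm --commands '[0,0,0.025,0,0,0,0,0,0.05,0,0,0,0,0,0.07,0,0,0,0,0,0.07,0,0,0]'

```text
time: 6.28
tcp_pos: [0.4447, 0.2935, 0.0321]
tool_rot: [3.118, -0.369, -0.004]
ft_force: [-0.6, -0.5, 0.1]
width: 0.0496
gripper_force: 14.7
```

Call:
jog_arm --commands '[0,0,0.006,0,0,0,0,0,0.011,0,0,0,0,0,0.011,0,0,0]'

```text
time: 6.65
tcp_pos: [0.4454, 0.2941, 0.0223]
tool_rot: [3.12, -0.369, -0.0]
ft_force: [0.7, 0.7, -0.3]
width: 0.05
gripper_force: 14.7
```

Call:
jog_arm --commands '[0,0,0.001,0,0,0,0,0,0.002,0,0,0,0,0,0.002,0,0,0]'

```text
time: 7.02
tcp_pos: [0.4455, 0.2941, 0.0204]
tool_rot: [3.12, -0.369, 0.0]
ft_force: [0.4, 0.0, -0.0]
width: 0.0495
gripper_force: 14.7
```

Run:
```python
from h import *
s=snap('side'); a=cv2.resize(s['color'][180:350,180:340],None,fx=3.5,fy=3.5)
cv2.imwrite('pics/sd2.png',a)
```

```text
(no output)
```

View pics/sd2.png

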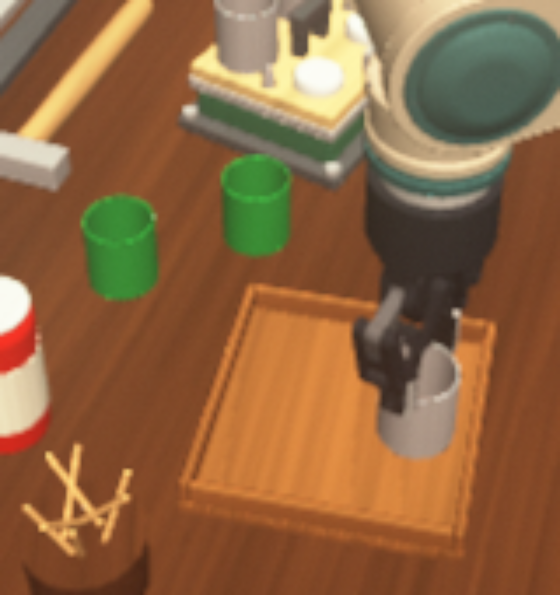

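The side view shows sleeve1 upright inside the tray near its robot-side wall, about on the floor. I'll lower it to contact, then release.

Call:
jog_arm --commands '[0,0,0.0015,0,0,0,0,0,0.003,0,0,0,0,0,0.003,0,0,0]'

```text
time: 7.45
tcp_pos: [0.4459, 0.2943, 0.0192]
tool_rot: [-3.119, 0.368, -0.002]
ft_force: [-5.2, -3.0, 11.6]
width: 0.0499
gripper_force: 15.4
```

Call:
jog_arm --commands '[0,0,0.001,0,0,0,0,0,0.002,0,0,0,0,0,0.002,0,0,0]'

```text
time: 7.82
tcp_pos: [0.4464, 0.2945, 0.0188]
tool_rot: [-3.119, 0.368, -0.003]
ft_force: [-9.1, -6.1, 21.0]
width: 0.0498
gripper_force: 16.5
```

Call:
jog_arm --commands '[0,0,-0.0035,0,0,0,0,0,-0.0035,0,0,0]'

```text
time: 8.07
tcp_pos: [0.4456, 0.2943, 0.0191]
tool_rot: [-3.119, 0.369, -0.0]
ft_force: [-3.0, 0.9, 5.7]
width: 0.0499
gripper_force: 15.3
```

Call:
jog_arm --commands '[0,0,0,0,0,0,0,0,0,0,0,0]' --fingers 0.067

```text
time: 8.32
tcp_pos: [0.4453, 0.294, 0.0184]
tool_rot: [3.119, -0.369, -0.001]
ft_force: [0.3, -0.4, 0.2]
width: 0.0671
gripper_force: 0.0
```

Call:
jog_arm --commands '[0,0,-0.03,0,0,0,0,0,-0.07,0,0,0,0,0,-0.11,0,0,0,0,0,-0.15,0,0,0,0,0,-0.15,0,0,0]'

```text
time: 8.95
tcp_pos: [0.447, 0.295, 0.1726]
tool_rot: [-3.116, 0.368, -0.009]
ft_force: [0.1, 0.6, -0.4]
width: 0.067
gripper_force: 0.0
```

Call:
jog_arm --commands '[0.033,0.0274,0,0,0,0,0.066,0.0548,0,0,0,0,0.099,0.082,0,0,0,0,0.132,0.11,0,0,0,0,0.165,0.137,0,0,0,0]'

```text
time: 9.57
tcp_pos: [0.5742, 0.1211, 0.1672]
tool_rot: [3.119, -0.369, -0.003]
ft_force: [0.9, 0.5, 0.0]
width: 0.0673
gripper_force: 0.0
```

Call:
jog_arm --commands '[0.033,0.0274,0,0,0,0,0.066,0.0548,0,0,0,0,0.099,0.082,0,0,0,0,0.099,0.082,0,0,0,0]'

```text
time: 10.07
tcp_pos: [0.6515, 0.017, 0.1661]
tool_rot: [3.118, -0.374, -0.005]
ft_force: [0.1, 0.6, -0.3]
width: 0.0671
gripper_force: 0.0
```

Run:
```python
from h import *
import pickle
s=snap('wrist'); t=snap('top'); pickle.dump((s,t),open('w2.pkl','wb'))
H=np.zeros((420,800,3),np.uint8); H[:,:500]=s['color'][:,30:530]; H[:,505:800]=cv2.resize(t['color'][150:286,145:240],None,fx=3.1,fy=3.08)[:419,:295] if 0 else cv2.resize(t['color'][150:286,145:240],(295,420))
cv2.imwrite('pics/w2.png',H); o=manip.observe(); print(o['tcp_pos'],o['tool_rot'])
```

```text
[0.65066527 0.01965176 0.16721172] [-3.11978769  0.36935102  0.00404514]
```

View pics/w2.png

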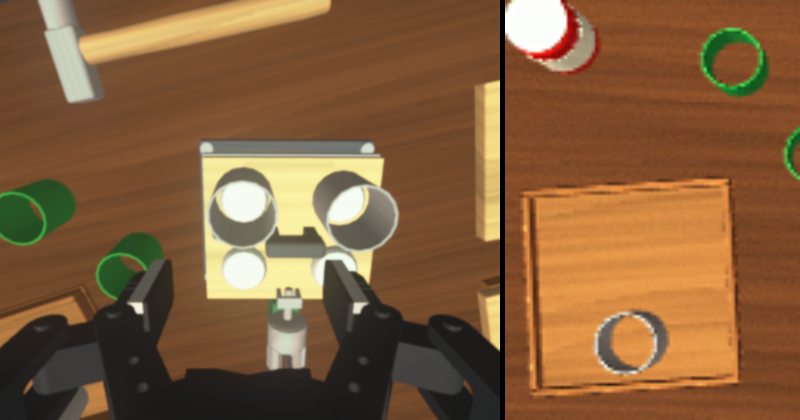

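Sleeve1 stands in the tray at top-view crop (630,343). Sleeves 3 and 2 are on their spuds at (242,215) and (356,210), so I descend on sleeve3.

Run:
```python
from h import *
import pickle
s,t=pickle.load(open('w2.pkl','rb'))
p=onz(s,273,220,.117);p2=onz(s,389,214,.117); print(p,p2)
print(proj(s,[.6521,.0200,.117]))
```

```text
[0.65061556 0.01948589 0.117     ] [ 0.63604996 -0.05870498  0.117     ]
[271.75476185 218.17745611]
```

Call:
jog_arm --commands '[0,0,0.025,0,0,0,0,0,0.04,0,0,0,0,0,0.04,0,0,0]'

```text
time: 10.55
tcp_pos: [0.65, 0.0204, 0.1271]
tool_rot: [3.12, -0.367, -0.005]
ft_force: [0.2, 0.5, -0.4]
width: 0.0668
gripper_force: 0.0
```

Call:
jog_arm --commands '[0,0,0.02,0,0,0,0,0,0.04,0,0,0,0,0,0.04,0,0,0]'

```text
time: 10.92
tcp_pos: [0.6496, 0.0197, 0.0857]
tool_rot: [3.119, -0.369, -0.008]
ft_force: [-0.1, -0.1, -0.5]
width: 0.0672
gripper_force: 0.0
```

Call:
jog_arm --commands '[0,0,0,0,0,0,0,0,0,0,0,0]' --fingers 0.0515

```text
time: 11.18
tcp_pos: [0.6517, 0.0196, 0.0899]
tool_rot: [-3.12, 0.369, -0.003]
ft_force: [0.3, -0.3, 0.2]
width: 0.0519
gripper_force: 0.0
```

Call:
jog_arm --commands '[0,0,0,0,0,0,0,0,0,0,0,0]' --fingers 0.0495

```text
time: 11.42
tcp_pos: [0.6513, 0.0196, 0.0893]
tool_rot: [3.12, -0.369, 0.001]
ft_force: [-0.9, 0.9, 0.3]
width: 0.0494
gripper_force: 0.0
```

Call:
jog_arm --commands '[0,0,-0.015,0,0,0,0,0,-0.04,0,0,0,0,0,-0.07,0,0,0,0,0,-0.1,0,0,0,0,0,-0.1,0,0,0]'

```text
time: 12.05
tcp_pos: [0.6526, 0.0196, 0.1936]
tool_rot: [-3.119, 0.369, -0.012]
ft_force: [0.5, 0.2, -0.6]
width: 0.0495
gripper_force: 0.0
```

Call:
jog_arm --commands '[-0.02,-0.022,0,0,0,0,-0.05,-0.056,0,0,0,0,-0.08,-0.09,0,0,0,0,-0.11,-0.123,0,0,0,0,-0.14,-0.157,0,0,0,0]'

```text
time: 12.68
tcp_pos: [0.5504, 0.206, 0.1881]
tool_rot: [3.119, -0.369, -0.002]
ft_force: [-0.8, 0.4, -0.5]
width: 0.0495
gripper_force: 0.0
```

Call:
jog_arm --commands '[-0.02,-0.022,0,0,0,0,-0.039,-0.044,0,0,0,0,-0.039,-0.044,0.03,0,0,0,-0.039,-0.044,0.06,0,0,0,-0.039,-0.044,0.08,0,0,0]'

```text
time: 13.3
tcp_pos: [0.5228, 0.2565, 0.1064]
tool_rot: [3.118, -0.368, -0.004]
ft_force: [0.2, -0.2, 1.2]
width: 0.0497
gripper_force: 0.0
```

Call:
jog_arm --commands '[0,0,0.03,0,0,0,0,0,0.055,0,0,0,0,0,0.065,0,0,0,0,0,0.065,0,0,0]'

```text
time: 13.8
tcp_pos: [0.5235, 0.2566, 0.0433]
tool_rot: [3.119, -0.368, -0.002]
ft_force: [0.5, -0.0, -0.4]
width: 0.0495
gripper_force: 0.0
```

No grip on sleeve3 (force 0), so I'll look at what happened.

Call:
jog_arm --commands '[0,0,-0.05,0,0,0,0,0,-0.1,0,0,0,0,0,-0.13,0,0,0]' --fingers 0.067

```text
time: 14.18
tcp_pos: [0.525, 0.2573, 0.1789]
tool_rot: [-3.117, 0.368, -0.009]
ft_force: [0.7, 0.1, -0.9]
width: 0.0668
gripper_force: 0.0
```

Run:
```python
from h import *
import pickle
s=snap('side'); t=snap('top'); pickle.dump((s,t),open('w3.pkl','wb'))
a=cv2.resize(t['color'][150:260,140:360],(800,400),interpolation=cv2.INTER_CUBIC)
b=cv2.resize(s['color'][140:260,180:340],(267,200)); H=np.zeros((600,800,3),np.uint8);H[:400]=a;H[400:,:267]=b
cv2.imwrite('pics/w3.png',H)
```

```text
(no output)
```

View pics/w3.png

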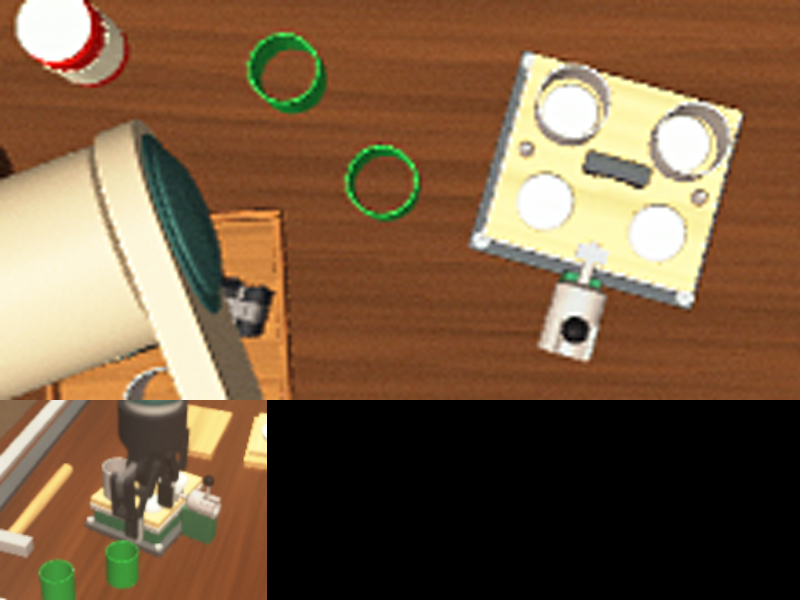

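Sleeve3 is still standing on its spud at crop (572,105), so the fingers only just touched it. I'll go back and close further in small steps.

Call:
jog_arm --commands '[0.03,0.034,0,0,0,0,0.06,0.068,0,0,0,0,0.09,0.102,0,0,0,0,0.12,0.136,0,0,0,0,0.15,0.17,0,0,0,0]'

```text
time: 14.9
tcp_pos: [0.6306, 0.0552, 0.1734]
tool_rot: [3.12, -0.369, -0.001]
ft_force: [-0.1, 0.6, 1.0]
width: 0.0671
gripper_force: 0.0
```

Call:
jog_arm --commands '[0.02,0.022,0,0,0,0,0.0285,0.031,0,0,0,0,0.0285,0.031,0.02,0,0,0,0.0285,0.031,0.045,0,0,0,0.0285,0.031,0.045,0,0,0]'

```text
time: 15.52
tcp_pos: [0.6491, 0.0206, 0.1262]
tool_rot: [3.12, -0.367, -0.008]
ft_force: [-0.1, -0.1, 0.5]
width: 0.0669
gripper_force: 0.0
```

Call:
jog_arm --commands '[0,0,0.02,0,0,0,0,0,0.04,0,0,0,0,0,0.045,0,0,0,0,0,0.045,0,0,0]'

```text
time: 16.02
tcp_pos: [0.6505, 0.0198, 0.0834]
tool_rot: [3.12, -0.369, -0.001]
ft_force: [-0.0, 0.7, 1.0]
width: 0.0674
gripper_force: 0.0
```

Call:
jog_arm --commands '[0,0,0,0,0,0,0,0,0,0,0,0]' --fingers 0.0505

```text
time: 16.27
tcp_pos: [0.6511, 0.0197, 0.0847]
tool_rot: [-3.12, 0.369, -0.002]
ft_force: [0.6, -0.1, 0.2]
width: 0.0508
gripper_force: 0.0
```

Call:
jog_arm --commands '[0,0,0,0,0,0,0,0,0,0,0,0]' --fingers 0.049

```text
time: 16.52
tcp_pos: [0.6509, 0.0197, 0.0843]
tool_rot: [-3.12, 0.369, -0.001]
ft_force: [0.1, 0.4, 1.2]
width: 0.0491
gripper_force: 0.5
```

Call:
jog_arm --commands '[0,0,0,0,0,0,0,0,0,0,0,0]' --fingers 0.0484

```text
time: 16.77
tcp_pos: [0.6509, 0.0199, 0.0843]
tool_rot: [-3.12, 0.368, -0.001]
ft_force: [1.5, 0.9, 2.2]
width: 0.0481
gripper_force: 1.2
```

Call:
jog_arm --commands '[0,0,0,0,0,0,0,0,0,0,0,0]'

```text
time: 17.02
tcp_pos: [0.6509, 0.0199, 0.0843]
tool_rot: [-3.12, 0.368, -0.001]
ft_force: [0.7, 1.8, 4.1]
width: 0.0486
gripper_force: 1.7
```

Call:
jog_arm --commands '[0,0,0,0,0,0,0,0,0,0,0,0]' --fingers 0.0478

```text
time: 17.27
tcp_pos: [0.6509, 0.0199, 0.0844]
tool_rot: [-3.12, 0.368, -0.001]
ft_force: [0.2, 2.1, 5.2]
width: 0.0476
gripper_force: 2.5
```

Call:
jog_arm --commands '[0,0,0,0,0,0,0,0,0,0,0,0]' --fingers 0.0472

```text
time: 17.52
tcp_pos: [0.651, 0.0199, 0.0845]
tool_rot: [-3.12, 0.368, -0.002]
ft_force: [-0.0, 2.2, 5.3]
width: 0.0469
gripper_force: 2.8
```

Run:
```python
from h import *
import pickle
s=snap('wrist'); t=snap('side'); pickle.dump((s,t),open('w4.pkl','wb'))
H=np.zeros((420,800,3),np.uint8); H[:,:400]=s['color'][:,80:480]; H[:,400:]=cv2.resize(t['color'][135:240,210:310],(400,420),interpolation=cv2.INTER_CUBIC)
cv2.imwrite('pics/w4.png',H)
```

```text
(no output)
```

View pics/w4.png

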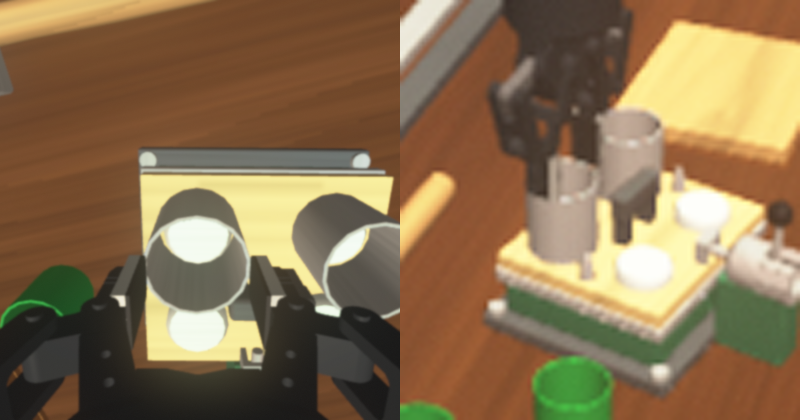

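Run:
```python
from h import *
import pickle
s,t=pickle.load(open('w4.pkl','rb')); o=manip.observe(); print(o['tcp_pos'],o['width'],o['gripper_force'],o['ft_force'],o['moment'])
M=R.from_rotvec(o['tool_rot']).as_matrix(); T=o['tcp_pos']
f=lambda *p:(proj(s,T+M@np.array(p))-[80,0]).round(1)
for z in (0,-.02,-.033): print(z,[f(x,y,z) for x,y in [(0,0),(.011,.0235),(-.011,.0235),(.011,-.0235),(-.011,-.0235),(.025,0),(-.025,0)]])
```

```text
[0.65094867 0.01992465 0.08445955] 0.04764989755325706 2.8030588658901934 [-0.38902025  1.41349842  5.86670266] [ 0.39063372 -0.07273059 -0.00579757]
0 [array([195.9, 246.3]), array([239.6, 227.4]), array([238.2, 264.6]), array([152.2, 227.4]), array([153.7, 264.6]), array([195.9, 202.3]), array([196. , 287.1])]
-0.02 [array([195.7, 262.3]), array([244.5, 241.5]), array([242.8, 282.4]), array([146.9, 241.4]), array([148.8, 282.4]), array([195.7, 213.7]), array([195.8, 306.9])]
-0.033 [array([195.6, 274.9]), array([248.4, 252.6]), array([246.4, 296.3]), array([142.7, 252.5]), array([144.9, 296.3]), array([195.5, 222.7]), array([195.7, 322.4])]
```

Run:
```python
from h import *
import pickle
s,t=pickle.load(open('w4.pkl','rb'))
cv2.imwrite('pics/w4b.png',cv2.resize(s['color'][170:370,160:400],(800,600),interpolation=cv2.INTER_CUBIC))
```

```text
(no output)
```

View pics/w4b.png

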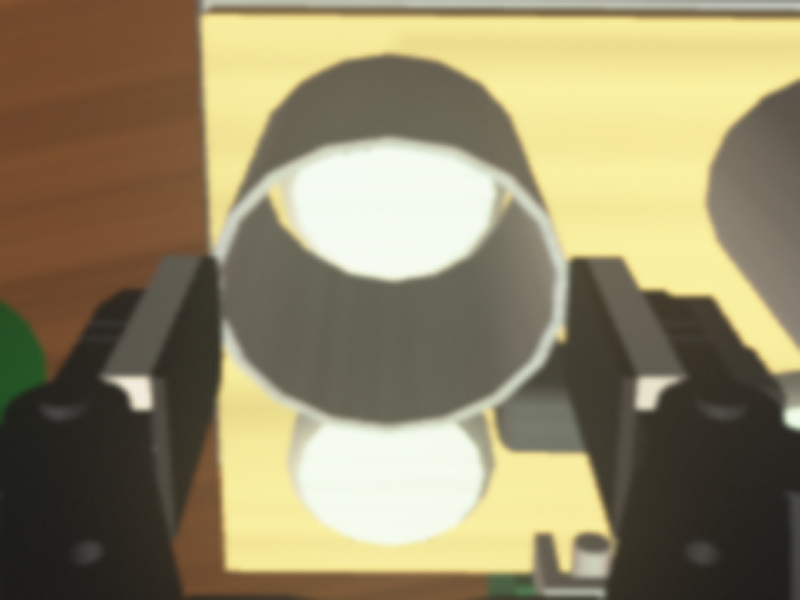

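Call:
jog_arm --commands '[0,0,0,0,0,0,0,0,0,0,0,0]' --fingers 0.066

```text
time: 17.88
tcp_pos: [0.6501, 0.0195, 0.0828]
tool_rot: [3.119, -0.369, -0.003]
ft_force: [0.0, 0.0, 0.2]
width: 0.0658
gripper_force: 0.0
```

Call:
jog_arm --commands '[0.003,0,0.004,0,0,0,0.003,0,0.008,0,0,0,0.003,0,0.008,0,0,0]'

```text
time: 18.25
tcp_pos: [0.6532, 0.019, 0.0749]
tool_rot: [3.12, -0.369, -0.002]
ft_force: [-0.6, 0.3, -0.0]
width: 0.066
gripper_force: 0.0
```

Call:
jog_arm --commands '[0,0,0,0,0,0,0,0,0,0,0,0,0,0,0,0,0,0]' --fingers 0.0496

```text
time: 18.62
tcp_pos: [0.6537, 0.019, 0.0761]
tool_rot: [3.12, -0.369, 0.001]
ft_force: [0.6, -0.3, 0.6]
width: 0.0497
gripper_force: 12.9
```

Call:
jog_arm --commands '[0,0,0,0,0,0,0,0,0,0,0,0]' --fingers 0.0492

```text
time: 18.88
tcp_pos: [0.6537, 0.0191, 0.0761]
tool_rot: [3.12, -0.369, 0.001]
ft_force: [0.1, -0.5, 1.3]
width: 0.0495
gripper_force: 17.4
```

Grip is 17 N at this height, which is good. I'll lift it and carry it to the tray's far-right area.

Call:
jog_arm --commands '[0,0,-0.015,0,0,0,0,0,-0.04,0,0,0,0,0,-0.07,0,0,0,0,0,-0.1,0,0,0,0,0,-0.1,0,0,0]'

```text
time: 19.5
tcp_pos: [0.655, 0.019, 0.1802]
tool_rot: [-3.119, 0.369, -0.011]
ft_force: [-0.4, 0.3, 0.5]
width: 0.0494
gripper_force: 17.4
```

Call:
jog_arm --commands '[-0.02,-0.025,0,0,0,0,-0.05,-0.063,0,0,0,0,-0.08,-0.102,0,0,0,0,-0.11,-0.14,0,0,0,0,-0.14,-0.178,0,0,0,0]'

```text
time: 20.12
tcp_pos: [0.5576, 0.226, 0.1746]
tool_rot: [3.119, -0.369, -0.003]
ft_force: [0.1, -0.1, -0.6]
width: 0.0496
gripper_force: 17.4
```

Call:
jog_arm --commands '[-0.02,-0.025,0,0,0,0,-0.032,-0.041,0,0,0,0,-0.032,-0.041,0.03,0,0,0,-0.032,-0.041,0.06,0,0,0,-0.032,-0.041,0.08,0,0,0]'

```text
time: 20.75
tcp_pos: [0.5368, 0.2713, 0.0934]
tool_rot: [3.118, -0.369, -0.004]
ft_force: [0.5, 0.6, -0.3]
width: 0.0493
gripper_force: 17.4
```

Call:
jog_arm --commands '[0,0,0.03,0,0,0,0,0,0.055,0,0,0,0,0,0.068,0,0,0,0,0,0.068,0,0,0]'

```text
time: 21.25
tcp_pos: [0.537, 0.2716, 0.0269]
tool_rot: [3.119, -0.369, -0.003]
ft_force: [-0.3, 0.0, -0.1]
width: 0.0494
gripper_force: 17.4
```

Call:
jog_arm --commands '[0,0,0.003,0,0,0,0,0,0.006,0,0,0,0,0,0.006,0,0,0]'

```text
time: 21.62
tcp_pos: [0.5375, 0.2721, 0.0221]
tool_rot: [-3.12, 0.369, -0.001]
ft_force: [-0.3, -0.2, -0.5]
width: 0.0491
gripper_force: 17.4
```

Call:
jog_arm --commands '[0,0,0.001,0,0,0,0,0,0.001,0,0,0]'

```text
time: 21.88
tcp_pos: [0.5374, 0.2721, 0.0209]
tool_rot: [3.12, -0.369, 0.0]
ft_force: [0.5, -0.4, -0.7]
width: 0.0492
gripper_force: 17.4
```

Call:
jog_arm --commands '[0,0,0.001,0,0,0,0,0,0.002,0,0,0,0,0,0.002,0,0,0]'

```text
time: 22.25
tcp_pos: [0.5377, 0.2722, 0.02]
tool_rot: [-3.12, 0.369, -0.001]
ft_force: [-2.2, -0.9, 6.0]
width: 0.0495
gripper_force: 17.8
```

Call:
jog_arm --commands '[0,0,0,0,0,0,0,0,0,0,0,0]' --fingers 0.057

```text
time: 22.5
tcp_pos: [0.5373, 0.272, 0.0186]
tool_rot: [3.12, -0.369, -0.0]
ft_force: [-0.7, -0.1, -0.5]
width: 0.057
gripper_force: 0.0
```

Call:
jog_arm --commands '[0,0,-0.03,0,0,0,0,0,-0.07,0,0,0,0,0,-0.11,0,0,0,0,0,-0.15,0,0,0,0,0,-0.15,0,0,0]'

```text
time: 23.12
tcp_pos: [0.5389, 0.2728, 0.1731]
tool_rot: [-3.116, 0.368, -0.01]
ft_force: [-0.1, 0.5, 1.0]
width: 0.0569
gripper_force: 0.0
```

Call:
jog_arm --commands '[0.022,0.037,0,0,0,0,0.044,0.075,0,0,0,0,0.066,0.112,0,0,0,0,0.088,0.15,0,0,0,0,0.11,0.187,0,0,0,0]' --fingers 0.067

```text
time: 23.75
tcp_pos: [0.6005, 0.0632, 0.1673]
tool_rot: [3.119, -0.369, -0.003]
ft_force: [0.1, 0.4, 1.0]
width: 0.0671
gripper_force: 0.0
```

Call:
jog_arm --commands '[0.022,0.037,0,0,0,0,0.044,0.075,0,0,0,0,0.062,0.112,0,0,0,0,0.062,0.112,0.025,0,0,0,0.062,0.112,0.04,0,0,0]'

```text
time: 24.38
tcp_pos: [0.6339, -0.059, 0.1258]
tool_rot: [-3.12, 0.37, 0.006]
ft_force: [0.4, 0.4, 0.3]
width: 0.067
gripper_force: 0.0
```

Call:
jog_arm --commands '[0,0,0,0,0,0]'

```text
time: 24.5
tcp_pos: [0.6338, -0.0581, 0.1265]
tool_rot: [-3.12, 0.368, 0.007]
ft_force: [-0.5, -0.6, 0.4]
width: 0.0673
gripper_force: 0.0
```

Call:
jog_arm --commands '[0.001,0,0.02,0,0,0,0.001,0,0.04,0,0,0,0.001,0,0.051,0,0,0,0.001,0,0.051,0,0,0]'

```text
time: 25.0
tcp_pos: [0.6352, -0.0588, 0.0763]
tool_rot: [-3.12, 0.369, 0.004]
ft_force: [0.8, -0.3, 0.4]
width: 0.0669
gripper_force: 0.0
```

Call:
jog_arm --commands '[0,0,0,0,0,0,0,0,0,0,0,0,0,0,0,0,0,0]' --fingers 0.0496

```text
time: 25.38
tcp_pos: [0.6364, -0.0591, 0.0788]
tool_rot: [3.12, -0.369, 0.003]
ft_force: [0.4, -0.3, 1.9]
width: 0.05
gripper_force: 10.0
```

Call:
jog_arm --commands '[0,0,0,0,0,0,0,0,0,0,0,0]' --fingers 0.0493

```text
time: 25.62
tcp_pos: [0.6364, -0.0591, 0.0788]
tool_rot: [3.12, -0.369, 0.003]
ft_force: [1.0, -0.1, 4.8]
width: 0.0495
gripper_force: 12.8
```

Call:
jog_arm --commands '[0,0,-0.012,0,0,0,0,0,-0.035,0,0,0,0,0,-0.065,0,0,0,0,0,-0.1,0,0,0,0,0,-0.1,0,0,0]' --fingers 0.0491

```text
time: 26.25
tcp_pos: [0.6372, -0.0591, 0.182]
tool_rot: [3.12, -0.368, 0.01]
ft_force: [-0.2, 0.7, -0.8]
width: 0.0493
gripper_force: 14.5
```

Call:
jog_arm --commands '[-0.02,-0.033,0,0,0,0,-0.045,-0.073,0,0,0,0,-0.07,-0.113,0,0,0,0,-0.095,-0.153,0,0,0,0,-0.12,-0.193,0,0,0,0]'

```text
time: 26.88
tcp_pos: [0.5629, 0.1579, 0.1765]
tool_rot: [3.119, -0.369, -0.004]
ft_force: [-0.2, -0.4, -0.2]
width: 0.0496
gripper_force: 14.5
```

Call:
jog_arm --commands '[-0.025,-0.04,0,0,0,0,-0.05,-0.08,0,0,0,0,-0.075,-0.12,0,0,0,0,-0.097,-0.157,0,0,0,0,-0.097,-0.157,0,0,0,0]'

```text
time: 27.5
tcp_pos: [0.5046, 0.3342, 0.1763]
tool_rot: [3.119, -0.362, -0.004]
ft_force: [0.1, -0.1, -0.8]
width: 0.0493
gripper_force: 14.5
```

Call:
jog_arm --commands '[0,0,0.03,0,0,0,0,0,0.06,0,0,0,0,0,0.09,0,0,0,0,0,0.12,0,0,0,0,0,0.14,0,0,0]'

```text
time: 28.12
tcp_pos: [0.5059, 0.3305, 0.0355]
tool_rot: [3.118, -0.37, -0.004]
ft_force: [-0.0, -0.3, 0.3]
width: 0.0494
gripper_force: 14.5
```

Call:
jog_arm --commands '[0,0,0.005,0,0,0,0,0,0.009,0,0,0,0,0,0.009,0,0,0]'

```text
time: 28.5
tcp_pos: [0.507, 0.3321, 0.0297]
tool_rot: [-3.119, 0.369, -0.002]
ft_force: [0.5, -0.1, -0.1]
width: 0.0494
gripper_force: 14.5
```

Call:
jog_arm --commands '[0,0,0.003,0,0,0,0,0,0.006,0,0,0,0,0,0.006,0,0,0]'

```text
time: 28.88
tcp_pos: [0.5066, 0.332, 0.023]
tool_rot: [-3.12, 0.369, -0.0]
ft_force: [-0.0, 0.9, -0.1]
width: 0.0497
gripper_force: 14.5
```

Call:
jog_arm --commands '[0,0,0.001,0,0,0,0,0,0.0015,0,0,0,0,0,0.0015,0,0,0]'

```text
time: 29.25
tcp_pos: [0.5069, 0.3321, 0.0228]
tool_rot: [-3.119, 0.369, -0.002]
ft_force: [-3.1, -2.7, 8.2]
width: 0.0495
gripper_force: 15.1
```

Call:
jog_arm --commands '[0,0,-0.0005,0,0,0,0,0,-0.0005,0,0,0]' --fingers 0.057

```text
time: 29.5
tcp_pos: [0.5063, 0.3319, 0.0216]
tool_rot: [3.12, -0.369, -0.0]
ft_force: [0.3, -0.4, 0.3]
width: 0.0573
gripper_force: 0.0
```

Call:
jog_arm --commands '[0,0,-0.03,0,0,0,0,0,-0.07,0,0,0,0,0,-0.11,0,0,0,0,0,-0.16,0,0,0,0,0,-0.2,0,0,0]'

```text
time: 30.12
tcp_pos: [0.5065, 0.332, 0.2239]
tool_rot: [-3.119, 0.369, -0.002]
ft_force: [-0.1, 0.6, 0.1]
width: 0.0569
gripper_force: 0.0
```

Call:
jog_arm --commands '[0.01,0.04,0,0,0,0,0.02,0.08,0,0,0,0,0.03,0.12,0,0,0,0,0.03,0.16,0,0,0,0]' --fingers 0.045

```text
time: 30.62
tcp_pos: [0.4983, 0.1679, 0.2214]
tool_rot: [3.119, -0.369, -0.001]
ft_force: [0.3, -0.2, 0.8]
width: 0.0451
gripper_force: 0.0
```

Run:
```python
from h import *
import pickle
t=snap('top'); s=snap('wrist'); pickle.dump((s,t),open('w5.pkl','wb'))
H=np.zeros((420,800,3),np.uint8); H[:,:370]=cv2.resize(t['color'][195:290,140:230],(370,420)); H[:,380:800]=s['color'][:,70:490]
cv2.imwrite('pics/w5.png',H); o=manip.observe(); print(o['tcp_pos'],o['q'])
```

```text
[0.4981122  0.16654836 0.22199556] [ 2.52872283e-01  4.86589625e-02  1.36371754e+00 -8.77864244e-04
  1.72925958e+00  2.06223101e+00]
```

View pics/w5.png

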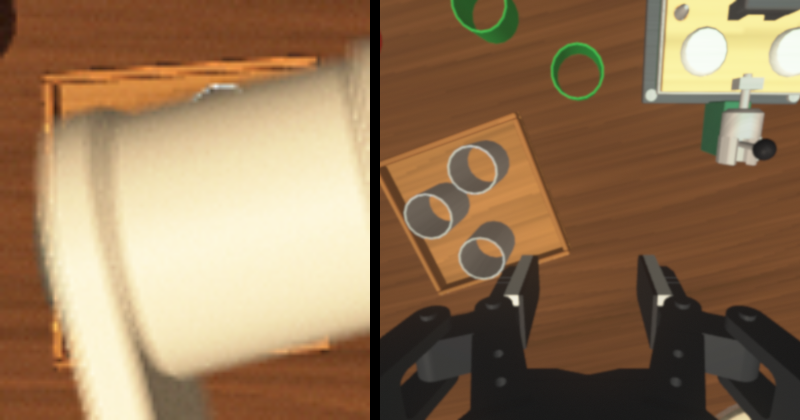

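All three sleeves stand upright in the tray at wrist-crop (473,168), (429,215) and (483,257). Next is the spring pin: I turn the tool 90° so it can grip the ball across the fixture's x.

Call:
jog_arm --commands '[0.008,0.029,0,0,0,-0.1745,0.016,0.058,0,0,0,-0.349,0.024,0.088,0,0,0,-0.5236,0.033,0.118,0,0,0,-0.698,0.0406,0.147,0,0,0,-0.8727]'

```text
time: 31.35
tcp_pos: [0.5037, 0.0166, 0.2216]
tool_rot: [-2.98, -0.994, 0.0]
ft_force: [-0.3, 0.8, -0.7]
width: 0.045
gripper_force: 0.0
```

Call:
jog_arm --commands '[0,0,0,0,0,-0.1745,0,0,0,0,0,-0.349,0,0,0,0,0,-0.5236,0,0,0,0,0,-0.698,0,0,0,0,0,-0.698]'

```text
time: 31.98
tcp_pos: [0.5037, 0.0175, 0.2217]
tool_rot: [-2.468, -1.944, 0.0]
ft_force: [0.5, -0.4, -0.3]
width: 0.0451
gripper_force: 0.0
```

Call:
jog_arm --commands '[0,0,0,0,0,0,0,0,0,0,0,0]'

```text
time: 32.22
tcp_pos: [0.5036, 0.0171, 0.2218]
tool_rot: [-2.468, -1.943, 0.0]
ft_force: [0.7, 0.7, -0.6]
width: 0.0448
gripper_force: 0.0
```

```bash
cat >> h.py <<'E'
def dist(P,yaw=None):
    "tool-axis shift to reach world P, and turn about tool z to reach tool-x yaw"
    o=manip.observe(); M=R.from_rotvec(o['tool_rot']).as_matrix(); y=np.arctan2(M[1,0],M[0,0])
    print('tcp',o['tcp_pos'].round(4),'yaw',y.round(4),'tilt',M[2,:2].round(4),'shift',(M.T@(np.array(P)-o['tcp_pos'])).round(4),'turn',None if yaw is None else round(-(yaw-y),4))
E
python3 - <<'E'
from h import *
import pickle
dist([.5033,.0143,.101],1.571-.2353)
s=snap('wrist'); g=s['color'].max(2); 
# ball: dark blob near expected projection
c=proj(s,[.5033,.0143,.118]); print(c)
x0,y0=int(c[0])-25,int(c[1])-25; m=(g[y0:y0+50,x0:x0+50]<55).astype('uint8')
n,l,st,ce=cv2.connectedComponentsWithStats(m)
for i in range(1,n):
    if st[i,4]>80: print(st[i],ce[i]+[x0,y0],onz(s,*(ce[i]+[x0,y0]),.118))
E
```

```text
tcp [0.5036 0.0171 0.2218] yaw 1.3338 tilt [-0.     -0.0001] shift [-0.0028  0.0004  0.1208] turn -0.0019
[278.22001981 200.3277861 ]
```

Call:
jog_arm --commands '[-0.0028,0,0.03,0,0,0,-0.0028,0,0.06,0,0,0,-0.0028,0,0.09,0,0,0,-0.0028,0,0.12,0,0,0,-0.0028,0,0.12,0,0,0]'

```text
time: 32.9
tcp_pos: [0.5014, 0.0143, 0.0997]
tool_rot: [-2.465, -1.942, 0.006]
ft_force: [-0.1, 0.2, 0.6]
width: 0.0451
gripper_force: 0.0
```

Call:
jog_arm --commands '[0,0,0,0,0,0,0,0,0,0,0,0,0,0,0,0,0,0]' --fingers 0.022

```text
time: 33.28
tcp_pos: [0.5035, 0.0142, 0.1029]
tool_rot: [2.466, 1.944, 0.002]
ft_force: [0.5, 0.1, -0.3]
width: 0.022
gripper_force: 0.0
```

Call:
jog_arm --commands '[0,0,0,0,0,0,0,0,0,0,0,0,0,0,0,0,0,0]' --fingers 0.015

```text
time: 33.65
tcp_pos: [0.5029, 0.0142, 0.1019]
tool_rot: [2.467, 1.945, -0.0]
ft_force: [-0.0, -0.2, -0.2]
width: 0.0152
gripper_force: 0.0
```

Run:
```python
from h import *
import pickle
s=snap('wrist'); t=snap('side'); p=snap('top'); pickle.dump((s,t,p),open('w6.pkl','wb'))
c=proj(t,[.5033,.0143,.118]).astype(int); print('side',c); d=proj(s,[.5033,.0143,.118]); print('wrist',d)
a=t['color'][c[1]-35:c[1]+35,c[0]-33:c[0]+33]; print(a.shape)
H=np.zeros((420,800,3),np.uint8); H[:,:400]=s['color'][:,80:480]; H[:,404:800]=cv2.resize(a,(396,420),interpolation=cv2.INTER_CUBIC)
cv2.imwrite('pics/w6.png',H)
```

```text
side [304 187]
wrist [278.5111961  257.29646753]
(70, 66, 3)
```

View pics/w6.png

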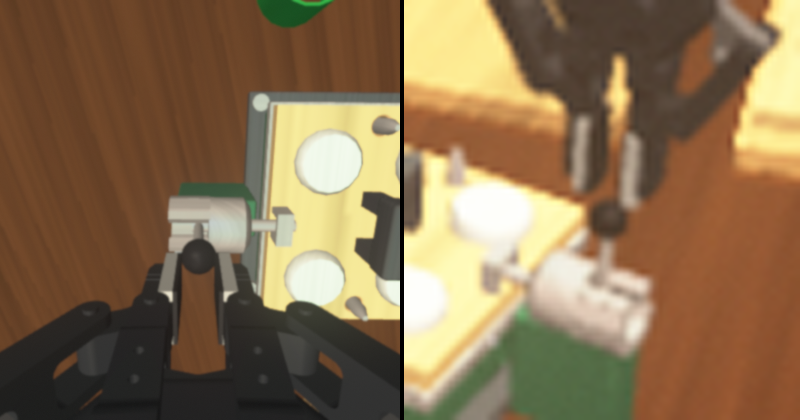

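The view shows the closed fingertips only reaching the top of the ball: ball at (607,215), tips ending at y≈200 in the side crop. So the real fingertips are about 20 mm above the nominal TCP. I'll open, go lower in small steps while watching the force, and close again.

Call:
jog_arm --commands '[0,0,0,0,0,0,0,0,0,0,0,0]' --fingers 0.035

```text
time: 34.05
tcp_pos: [0.5029, 0.0142, 0.1019]
tool_rot: [2.467, 1.945, -0.0]
ft_force: [-0.1, 0.4, 0.9]
width: 0.035
gripper_force: 0.0
```

Call:
jog_arm --commands '[0,0,0.007,0,0,0,0,0,0.013,0,0,0,0,0,0.013,0,0,0]'

```text
time: 34.42
tcp_pos: [0.5024, 0.0142, 0.0879]
tool_rot: [-2.466, -1.945, 0.002]
ft_force: [-0.7, -0.4, 0.6]
width: 0.0348
gripper_force: 0.0
```

Call:
jog_arm --commands '[0,0,0,0,0,0,0,0,0,0,0,0,0,0,0,0,0,0]' --fingers 0.015

```text
time: 34.8
tcp_pos: [0.5032, 0.0142, 0.0891]
tool_rot: [2.466, 1.945, 0.001]
ft_force: [1.7, -0.0, -0.2]
width: 0.0152
gripper_force: 15.6
```

Call:
jog_arm --commands '[0,0,0,0,0,0,0,0,0,0,0,0]' --fingers 0.035

```text
time: 35.05
tcp_pos: [0.5028, 0.0143, 0.0889]
tool_rot: [-2.467, -1.945, 0.0]
ft_force: [1.3, 0.1, -0.0]
width: 0.0349
gripper_force: 0.0
```

Call:
jog_arm --commands '[0,0,0.004,0,0,0,0,0,0.008,0,0,0,0,0,0.008,0,0,0]'

```text
time: 35.42
tcp_pos: [0.5026, 0.0143, 0.0803]
tool_rot: [-2.466, -1.945, 0.001]
ft_force: [0.2, 0.2, -0.3]
width: 0.0352
gripper_force: 0.0
```

Call:
jog_arm --commands '[0,0,0,0,0,0,0,0,0,0,0,0,0,0,0,0,0,0]' --fingers 0.016

```text
time: 35.8
tcp_pos: [0.5032, 0.0141, 0.081]
tool_rot: [2.466, 1.945, 0.001]
ft_force: [2.1, -0.4, -0.6]
width: 0.0164
gripper_force: 14.7
```

Call:
jog_arm --commands '[0,0,0,0,0,0,0,0,0,0,0,0,0,0,0,0,0,0]' --fingers 0.014

```text
time: 36.17
tcp_pos: [0.5032, 0.0142, 0.0811]
tool_rot: [2.466, 1.945, 0.001]
ft_force: [3.3, -1.1, 0.0]
width: 0.0147
gripper_force: 40.0
```

Call:
jog_arm --commands '[0,-0.006,0,0,0,0,0,-0.012,0,0,0,0,0,-0.018,0,0,0,0,0,-0.024,0,0,0,0,0,-0.024,0,0,0,0]' --fingers 0.013

```text
time: 36.8
tcp_pos: [0.4806, 0.0196, 0.0812]
tool_rot: [2.465, 1.944, 0.004]
ft_force: [8.8, -2.3, -3.7]
width: 0.0141
gripper_force: 54.0
```

Call:
jog_arm --commands '[0,-0.0015,0,0,0,0,0,-0.0015,0,0,0,0]'

```text
time: 37.05
tcp_pos: [0.4794, 0.0199, 0.0812]
tool_rot: [2.465, 1.943, 0.004]
ft_force: [8.9, -2.5, -3.6]
width: 0.0142
gripper_force: 53.9
```

Call:
jog_arm --commands '[0,-0.001,0,0,0,0,0,-0.0015,0,0,0,0,0,-0.0015,0,0,0,0]'

```text
time: 37.42
tcp_pos: [0.478, 0.0202, 0.0812]
tool_rot: [2.465, 1.943, 0.004]
ft_force: [9.1, -1.6, -3.8]
width: 0.0142
gripper_force: 54.0
```

Call:
jog_arm --commands '[-0.0048,0,0.0002,0,0,0,-0.0095,0,0.001,0,0,0,-0.0165,0,0.0029,0,0,0,-0.023,0,0.0059,0,0,0,-0.023,0,0.0059,0,0,0]'

```text
time: 38.05
tcp_pos: [0.472, -0.0024, 0.076]
tool_rot: [2.466, 1.943, 0.002]
ft_force: [-0.5, 0.2, 0.4]
width: 0.0131
gripper_force: 0.0
```

Call:
jog_arm --commands '[0,0,0,0,0,0,0,0,0,0,0,0]' --fingers 0.05

```text
time: 38.3
tcp_pos: [0.4706, -0.0016, 0.0744]
tool_rot: [-2.466, -1.945, 0.002]
ft_force: [0.4, -0.4, 1.0]
width: 0.0486
gripper_force: 0.1
```

Call:
jog_arm --commands '[0,0,-0.04,0,0,0,0,0,-0.08,0,0,0,-0.02,0,-0.12,0,0,0,-0.04,0,-0.14,0,0,0,-0.06,0,-0.14,0,0,0]'

```text
time: 38.92
tcp_pos: [0.4577, -0.0606, 0.2169]
tool_rot: [2.464, 1.945, 0.003]
ft_force: [-0.0, -0.2, -0.7]
width: 0.0502
gripper_force: 0.0
```

```bash
cat >> h.py <<'E'
SEAT=np.array([.6115,-.012]); YAW=-.2353
def fx(x,y,z): 
    c,s_=np.cos(YAW),np.sin(YAW); return np.array([SEAT[0]+c*x-s_*y,SEAT[1]+s_*x+c*y,z])
def findball(s,top=5):
    g=cv2.GaussianBlur(s['color'],(3,3),0).max(2).astype(float); out=[]
    for d in np.arange(0,.029,.002):
        for a in np.arange(-.1,1.6,.05):
            P=fx(-.112-d,-.048*np.sin(a),.07+.048*np.cos(a)); c=proj(s,P); r=s['mtx'][0][0]*.009/np.linalg.norm(P-s['position'])
            if not(20<c[0]<540 and 20<c[1]<400): continue
            m=np.zeros(g.shape,np.uint8);cv2.circle(m,tuple(int(round(v*16)) for v in c),int(r*.85*16),1,-1,shift=4)
            o=np.zeros(g.shape,np.uint8);cv2.circle(o,tuple(int(round(v*16)) for v in c),int(r*1.7*16),1,-1,shift=4);cv2.circle(o,tuple(int(round(v*16)) for v in c),int(r*1.15*16),0,-1,shift=4)
            out.append((g[m>0].mean()-np.minimum(g[o>0],120).mean(),round(d,3),round(a,2),c.round(0)))
    out.sort(key=lambda t:t[0])
    for t in out[:top]: print(t)
E
python3 - <<'E'
from h import *
import pickle
s=snap('wrist'); t=snap('side'); p=snap('top'); pickle.dump((s,t,p),open('w7.pkl','wb'))
for q in (s,t,p): print('--'); findball(q)
print('check old'); findball(pickle.load(open('s0.pkl','rb'))['top'],2); findball(pickle.load(open('w1.pkl','rb')),2)
E
```

```text
--
(np.float64(-61.065711412770234), np.float64(0.0), np.float64(0.1), array([312.,  99.]))
(np.float64(-54.41846873173583), np.float64(0.0), np.float64(0.15), array([312., 102.]))
(np.float64(-52.5848605008395), np.float64(0.002), np.float64(0.1), array([309.,  99.]))
(np.float64(-44.94515631989661), np.float64(0.0), np.float64(0.05), array([312.,  96.]))
(np.float64(-43.92308317832057), np.float64(0.002), np.float64(0.15), array([309., 102.]))
--
(np.float64(-18.970588235294116), np.float64(0.0), np.float64(0.05), array([306., 187.]))
(np.float64(-17.14285714285714), np.float64(0.0), np.float64(0.0), array([305., 188.]))
(np.float64(-16.78125), np.float64(0.0), np.float64(0.1), array([306., 187.]))
(np.float64(-16.454545454545453), np.float64(0.002), np.float64(0.05), array([306., 188.]))
(np.float64(-16.121212121212125), np.float64(0.002), np.float64(0.0), array([306., 188.]))
--
(np.float64(-59.145933014354064), np.float64(0.0), np.float64(0.05), array([299., 241.]))
(np.float64(-56.794871794871796), np.float64(0.0), np.float64(0.1), array([300., 242.]))
(np.float64(-42.342731829573935), np.float64(0.0), np.float64(0.0), array([298., 241.]))
(np.float64(-36.52811653116531), np.float64(0.0), np.float64(0.15), array([301., 242.]))
(np.float64(-35.40952380952382), np.float64(0.002), np.float64(0.1), array([300., 242.]))
check old
(np.float64(-48.28571428571429), np.float64(0.0), np.float64(-0.05), array([297., 241.]))
(np.float64(-44.14285714285714), np.float64(0.0), np.float64(0.0), array([298., 241.]))
(np.float64(-52.84810126582279), np.float64(0.0), np.float64(0.0), array([281., 247.]))
(np.float64(-47.04520495976679), np.float64(0.002), np.float64(0.0), array([281., 249.]))
```

The ball is back home (d=0, a≈0.05): it slipped out because the pin was not yet past 22 mm. I'll re-grip a little deeper and pull to the stop this time.

Run:
```python
from h import *
P=fx(-.112,-.003,.078); print(P); dist(P,1.571+YAW)
```

```text
[0.50188682 0.01119376 0.078     ]
tcp [ 0.457  -0.0603  0.2147] yaw 1.3343 tilt [ 0.0002 -0.0007] shift [0.08   0.0269 0.1367] turn -0.0014
```

Call:
jog_arm --commands '[0.027,0.009,0,0,0,0,0.054,0.018,0,0,0,0,0.08,0.027,0,0,0,0,0.08,0.027,0.03,0,0,0,0.08,0.027,0.06,0,0,0]' --fingers 0.04

```text
time: 39.7
tcp_pos: [0.5021, 0.0128, 0.1536]
tool_rot: [-2.465, -1.947, 0.001]
ft_force: [0.4, 0.7, 0.1]
width: 0.0396
gripper_force: 0.0
```

Call:
jog_arm --commands '[0,0,0.02,0,0,0,0,0,0.04,0,0,0,0,0,0.06,0,0,0,0,0,0.075,0,0,0,0,0,0.075,0,0,0]'

```text
time: 40.33
tcp_pos: [0.5013, 0.0118, 0.0786]
tool_rot: [-2.465, -1.945, 0.003]
ft_force: [0.7, 0.7, 0.6]
width: 0.0402
gripper_force: 0.0
```

Call:
jog_arm --commands '[0,0,0,0,0,0,0,0,0,0,0,0,0,0,0,0,0,0]' --fingers 0.016

```text
time: 40.7
tcp_pos: [0.5026, 0.0113, 0.0808]
tool_rot: [2.466, 1.945, 0.001]
ft_force: [-1.1, 0.0, 2.7]
width: 0.0163
gripper_force: 14.9
```

Call:
jog_arm --commands '[0,0,0,0,0,0,0,0,0,0,0,0,0,0,0,0,0,0]' --fingers 0.01

```text
time: 41.08
tcp_pos: [0.5025, 0.0113, 0.0808]
tool_rot: [2.466, 1.945, 0.001]
ft_force: [-2.6, 0.9, 5.5]
width: 0.0139
gripper_force: 58.5
```

Call:
jog_arm --commands '[0,-0.006,0,0,0,0,0,-0.012,0,0,0,0,0,-0.018,0,0,0,0,0,-0.024,0,0,0,0,0,-0.026,0,0,0,0]'

```text
time: 41.7
tcp_pos: [0.479, 0.0169, 0.081]
tool_rot: [2.463, 1.942, 0.007]
ft_force: [10.2, -1.9, -1.1]
width: 0.0139
gripper_force: 58.5
```

Call:
jog_arm --commands '[0,-0.001,0,0,0,0,0,-0.001,0,0,0,0]'

```text
time: 41.95
tcp_pos: [0.4782, 0.0171, 0.0809]
tool_rot: [2.463, 1.942, 0.007]
ft_force: [9.4, -1.2, -0.6]
width: 0.0141
gripper_force: 58.5
```

Run:
```python
from h import *
o=manip.observe(); print(o['ft_force'],o['gripper_force'],o['tcp_pos'])
for n in('wrist','top'): findball(snap(n),3)
```

```text
[ 9.3946623  -1.152258   -0.60612764] 58.52447211742401 [0.47818424 0.01711332 0.08093257]
(np.float64(-55.532926337777035), np.float64(0.024), np.float64(0.05), array([279., 277.]))
(np.float64(-54.21804732150417), np.float64(0.026), np.float64(0.05), array([275., 277.]))
(np.float64(-52.54442834934992), np.float64(0.024), np.float64(0.1), array([279., 282.]))
(np.float64(88.8859649122807), np.float64(0.0), np.float64(-0.1), array([296., 240.]))
(np.float64(90.78571428571428), np.float64(0.0), np.float64(0.0), array([298., 241.]))
(np.float64(91.5958904109589), np.float64(0.0), np.float64(-0.05), array([297., 241.]))
```

Call:
jog_arm --commands '[-0.003,0,0.0003,0,0,0,-0.006,0,0.0008,0,0,0,-0.006,0,0.0008,0,0,0]'

```text
time: 42.42
tcp_pos: [0.477, 0.0119, 0.0802]
tool_rot: [2.464, 1.943, 0.009]
ft_force: [10.0, 0.6, -1.7]
width: 0.0139
gripper_force: 58.6
```

Run:
```python
from h import *
o=manip.observe(); print(o['ft_force'],o['gripper_force'],o['tcp_pos'])
findball(snap('wrist'),3)
```

```text
[ 9.98553849  0.58120748 -1.72514597] 58.625614643096924 [0.47699864 0.01188275 0.08017988]
(np.float64(-55.983140832792266), np.float64(0.024), np.float64(0.15), array([279., 276.]))
(np.float64(-54.44615948195877), np.float64(0.024), np.float64(0.2), array([279., 280.]))
(np.float64(-53.886100386100395), np.float64(0.026), np.float64(0.15), array([275., 276.]))
```

Call:
jog_arm --commands '[-0.0052,0,0.0013,0,0,0,-0.0106,0,0.0033,0,0,0,-0.0106,0,0.0033,0,0,0]'

```text
time: 42.85
tcp_pos: [0.4751, -0.0005, 0.078]
tool_rot: [2.462, 1.938, 0.007]
ft_force: [8.1, -6.4, 5.4]
width: 0.0109
gripper_force: 61.2
```

Run:
```python
from h import *
o=manip.observe(); print(o['ft_force'],o['gripper_force'],o['tcp_pos'])
findball(snap('wrist'),3)
```

```text
[ 8.06699859 -6.38445392  5.38811104] 61.23979568481445 [ 0.47505916 -0.00049649  0.07803055]
(np.float64(-54.739989110444704), np.float64(0.024), np.float64(0.15), array([277., 252.]))
(np.float64(-54.65131863074799), np.float64(0.024), np.float64(0.2), array([277., 257.]))
(np.float64(-52.97360153075687), np.float64(0.022), np.float64(0.15), array([282., 252.]))
```

Call:
jog_arm --commands '[0.006,0,-0.002,0,0,0,0.012,0,-0.0035,0,0,0,0.012,0,-0.0035,0,0,0]'

```text
time: 43.28
tcp_pos: [0.4748, 0.0138, 0.0792]
tool_rot: [-2.465, -1.946, 0.001]
ft_force: [0.2, 0.2, 0.6]
width: 0.0101
gripper_force: 0.0
```

Call:
jog_arm --commands '[0,-0.002,0,0,0,0,0,-0.002,0,0,0,0,0,-0.002,0,0,0,0]'

```text
time: 43.65
tcp_pos: [0.4729, 0.0135, 0.0793]
tool_rot: [2.467, 1.945, -0.0]
ft_force: [0.9, 0.3, 1.6]
width: 0.0103
gripper_force: 0.0
```

Run:
```python
from h import *
o=manip.observe(); print(o['ft_force'],o['gripper_force'],o['tcp_pos'],o['width'])
findball(snap('wrist'),3)
```

```text
[0.9092305  0.25553685 1.62649369] 0.0 [0.47288581 0.01352131 0.07932845] 0.01025887460588297
(np.float64(-52.18932068311195), np.float64(0.0), np.float64(-0.1), array([345., 253.]))
(np.float64(-52.13631970556486), np.float64(0.0), np.float64(-0.05), array([345., 259.]))
(np.float64(-40.96834203876457), np.float64(0.002), np.float64(-0.05), array([340., 259.]))
```

Ball slipped out because the pads were holding it at its upper half (width 14 mm on an 18 mm ball). I'll go about 14 mm deeper, watching the force.

Call:
jog_arm --commands '[0,0,-0.03,0,0,0,0,0,-0.06,0,0,0,0,0.015,-0.06,0,0,0,0,0.029,-0.06,0,0,0,0,0.029,-0.06,0,0,0]' --fingers 0.04

```text
time: 44.32
tcp_pos: [0.5014, 0.0066, 0.1392]
tool_rot: [-2.467, -1.945, 0.001]
ft_force: [-0.5, -0.4, 0.5]
width: 0.0398
gripper_force: 0.0
```

Run:
```python
from h import *
dist(fx(-.112,0,.078),1.571+YAW); s=snap('wrist'); findball(s,3)
a=s['color'][200:420,180:380]; t=snap('side'); c=proj(t,fx(-.112,0,.118)).astype(int); b=t['color'][c[1]-50:c[1]+30,c[0]-36:c[0]+36]
H=np.zeros((440,800,3),np.uint8);H[:,:400]=cv2.resize(a,(400,440));H[:,404:]=cv2.resize(b,(396,440),interpolation=cv2.INTER_CUBIC); cv2.imwrite('pics/w8.png',H)
```

```text
tcp [0.5014 0.0066 0.1392] yaw 1.335 tilt [-0.0002 -0.0004] shift [ 0.0076 -0.0006  0.0612] turn -0.0007
(np.float64(-58.35175500450503), np.float64(0.0), np.float64(-0.05), array([277., 216.]))
(np.float64(-52.59759844274021), np.float64(0.0), np.float64(-0.1), array([277., 212.]))
(np.float64(-49.14250729915035), np.float64(0.0), np.float64(0.0), array([277., 220.]))
```

View pics/w8.png

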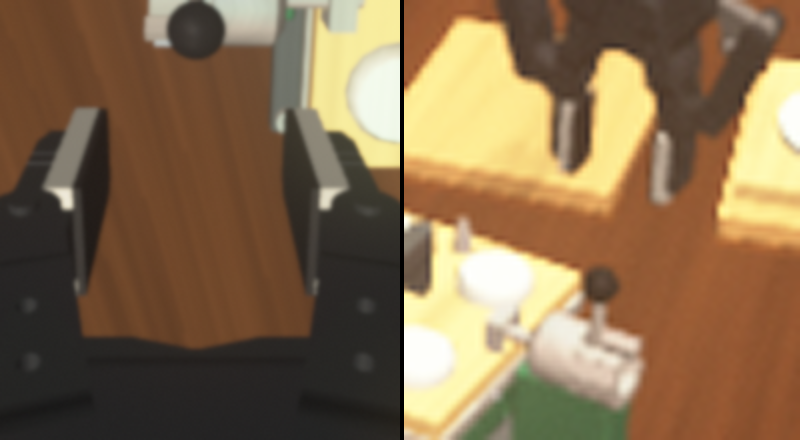

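Run:
```python
from h import *
t=snap('side'); s=snap('wrist'); o=manip.observe(); M=R.from_rotvec(o['tool_rot']).as_matrix(); T=o['tcp_pos']
c=proj(t,fx(-.112,0,.118)); print('ball',c)
for z in (0,-.01,-.02,-.03,-.04):
    print(z,'side',[(proj(t,T+M@np.array([.011,y,z]))-c).round(1) for y in(-.0225,.0225)],'wrist',[proj(s,T+M@np.array([x,.02,z])).round(0) for x in(.011,-.011)])
print('side tips seen at du,dv ~', (566-600)/5.5,(165-275)/5.5,(662-600)/5.5,(198-275)/5.5,'wrist tip seen', 180+300/2,200+110/2,180+325/2,200+200/2)
```

```text
ball [305.21369851 187.75356416]
0 side [array([ 7.8, -3.4]), array([-7.8, -8.6])] wrist [array([315., 226.]), array([314., 263.])]
-0.01 side [array([ 8.1, -6.7]), array([ -7.6, -11.8])] wrist [array([317., 233.]), array([316., 272.])]
-0.02 side [array([ 8.4, -9.9]), array([ -7.4, -15. ])] wrist [array([319., 240.]), array([318., 281.])]
-0.03 side [array([  8.7, -13.3]), array([ -7.2, -18.3])] wrist [array([322., 248.]), array([320., 292.])]
-0.04 side [array([  9. , -16.6]), array([ -7. , -21.6])] wrist [array([325., 258.]), array([323., 303.])]
side tips seen at du,dv ~ -6.181818181818182 -20.0 11.272727272727273 -14.0 wrist tip seen 330.0 255.0 342.5 300.0
```

Both cameras put the real fingertips about 33 mm behind the nominal TCP, which explains the weak grips. The ball grip therefore needs TCP z ≈ 0.067.

Call:
jog_arm --commands '[0.0076,0,0,0,0,0,0.0076,0,0.025,0,0,0,0.0076,0,0.05,0,0,0,0.0076,0,0.074,0,0,0,0.0076,0,0.074,0,0,0]'

```text
time: 45.15
tcp_pos: [0.5015, 0.0147, 0.0637]
tool_rot: [-2.464, -1.944, 0.005]
ft_force: [0.7, -0.7, 0.3]
width: 0.0403
gripper_force: 0.0
```

Call:
jog_arm --commands '[0,0,0,0,0,0,0,0,0,0,0,0,0,0,0,0,0,0]' --fingers 0.018

```text
time: 45.52
tcp_pos: [0.5034, 0.0142, 0.0662]
tool_rot: [2.466, 1.945, 0.002]
ft_force: [-0.8, 0.4, -0.9]
width: 0.0185
gripper_force: 0.0
```

Call:
jog_arm --commands '[0,0,0,0,0,0,0,0,0,0,0,0,0,0,0,0,0,0]' --fingers 0.01

```text
time: 45.9
tcp_pos: [0.5033, 0.0143, 0.0661]
tool_rot: [2.466, 1.945, 0.001]
ft_force: [-2.3, 0.6, 5.5]
width: 0.015
gripper_force: 58.5
```

Call:
jog_arm --commands '[0,-0.006,0,0,0,0,0,-0.012,0,0,0,0,0,-0.018,0,0,0,0,0,-0.024,0,0,0,0,0,-0.027,0,0,0,0]'

```text
time: 46.52
tcp_pos: [0.4787, 0.02, 0.0663]
tool_rot: [2.464, 1.942, 0.007]
ft_force: [10.0, -2.7, -1.2]
width: 0.0146
gripper_force: 58.4
```

Call:
jog_arm --commands '[-0.005,0,0.0003,0,0,0,-0.0095,0,0.001,0,0,0,-0.014,0,0.0021,0,0,0,-0.014,0,0.0021,0,0,0]'

```text
time: 47.02
tcp_pos: [0.4741, 0.0065, 0.0638]
tool_rot: [2.466, 1.944, 0.002]
ft_force: [0.2, -0.7, 0.3]
width: 0.0096
gripper_force: 0.0
```

Run:
```python
from h import *
o=manip.observe(); print(o['ft_force'],o['gripper_force'],o['tcp_pos'],o['width'])
findball(snap('wrist'),3)
```

```text
[ 0.20306169 -0.66404097  0.27426421] 0.0 [0.47406628 0.00647113 0.06375952] 0.009621577732771293
(np.float64(-51.790810963735744), np.float64(0.0), np.float64(-0.1), array([347., 254.]))
(np.float64(-50.60279008477947), np.float64(0.0), np.float64(-0.05), array([346., 260.]))
(np.float64(-43.64200805597687), np.float64(0.002), np.float64(-0.05), array([341., 260.]))
```

Call:
jog_arm --commands '[0,0,-0.03,0,0,0,0,0,-0.055,0,0,0,0.008,0.015,-0.055,0,0,0,0.0145,0.028,-0.055,0,0,0,0.0145,0.028,-0.055,0,0,0]' --fingers 0.04

```text
time: 47.7
tcp_pos: [0.5037, 0.0147, 0.1175]
tool_rot: [-2.465, -1.945, 0.002]
ft_force: [-1.3, 0.7, -0.2]
width: 0.04
gripper_force: 0.0
```

Call:
jog_arm --commands '[0,0,0,0,0,0]'

```text
time: 47.82
tcp_pos: [0.5032, 0.0145, 0.1177]
tool_rot: [-2.466, -1.945, 0.002]
ft_force: [0.6, -0.2, -0.3]
width: 0.0396
gripper_force: 0.0
```

Run:
```python
from h import *
from scipy.optimize import minimize
# triangulate ball from top & wrist & side by local dark centroid
P0=fx(-.112,0,.118); rays=[]
for n in('wrist','side','top'):
    s=snap(n); c=proj(s,P0); x0,y0=int(c[0])-14,int(c[1])-14; g=s['color'][y0:y0+28,x0:x0+28].max(2)
    g=cv2.resize(g,None,fx=4,fy=4,interpolation=cv2.INTER_CUBIC); m=(g<70).astype('uint8'); k,l,st,ce=cv2.connectedComponentsWithStats(m)
    i=1+np.argmin([np.hypot(*(ce[j]/4-14))+(1e3 if st[j,4]<200 else 0) for j in range(1,k)]) if k>1 else 0
    uv=(ce[i]+.5)/4-.5+[x0,y0]; print(n,c.round(1),uv.round(1),st[i,4]/16, onz(s,*uv,.118).round(4))
dist(fx(-.112,0,.067),1.571+YAW)
```

```text
wrist [276.8 246.2] [276.9 243.1] 567.6875 [0.5031 0.0159 0.118 ]
side [305.2 187.8] [302.4 189.5] 0.125 [0.5078 0.0241 0.118 ]
top [298.3 241. ] [297.5 240.5] 784.0 [0.5038 0.0161 0.118 ]
tcp [0.5036 0.0144 0.1182] yaw 1.3354 tilt [-0.0002 -0.0003] shift [-0.0005 -0.0009  0.0512] turn -0.0003
```

Call:
jog_arm --commands '[0.001,0,0.02,0,0,0,0.001,0,0.04,0,0,0,0.001,0,0.056,0,0,0,0.001,0,0.056,0,0,0]'

```text
time: 48.48
tcp_pos: [0.5033, 0.0154, 0.0611]
tool_rot: [-2.466, -1.944, 0.003]
ft_force: [0.2, 0.0, 0.7]
width: 0.0399
gripper_force: 0.0
```

Call:
jog_arm --commands '[0,0,0,0,0,0,0,0,0,0,0,0,0,0,0,0,0,0]' --fingers 0.018

```text
time: 48.85
tcp_pos: [0.5041, 0.0156, 0.0629]
tool_rot: [-2.467, -1.945, 0.0]
ft_force: [-5.7, 1.4, 3.3]
width: 0.0181
gripper_force: 2.7
```

Call:
jog_arm --commands '[0,0,0,0,0,0,0,0,0,0,0,0,0,0,0,0,0,0]' --fingers 0.0

```text
time: 49.22
tcp_pos: [0.5036, 0.0158, 0.063]
tool_rot: [-2.466, -1.945, 0.001]
ft_force: [-7.7, 1.4, 6.7]
width: 0.0149
gripper_force: 58.3
```

Call:
jog_arm --commands '[0,-0.006,0,0,0,0,0,-0.012,0,0,0,0,0,-0.018,0,0,0,0,0,-0.024,0,0,0,0,0,-0.028,0,0,0,0]'

```text
time: 49.85
tcp_pos: [0.4792, 0.0215, 0.0632]
tool_rot: [2.463, 1.942, 0.007]
ft_force: [11.1, -2.3, -2.6]
width: 0.0146
gripper_force: 58.4
```

Call:
jog_arm --commands '[0,0,0,0,0,0,0,-0.0005,0,0,0,0]'

```text
time: 50.1
tcp_pos: [0.4788, 0.0215, 0.0632]
tool_rot: [2.463, 1.942, 0.007]
ft_force: [9.8, -2.0, -2.7]
width: 0.0146
gripper_force: 58.4
```

Call:
jog_arm --commands '[-0.001,0,0,0,0,0,-0.002,0,0,0,0,0,-0.003,0,0,0,0,0,-0.004,0,0.0002,0,0,0,-0.004,0,0.0002,0,0,0]'

```text
time: 50.72
tcp_pos: [0.4781, 0.0181, 0.0632]
tool_rot: [2.463, 1.942, 0.009]
ft_force: [9.2, -0.1, -3.8]
width: 0.0148
gripper_force: 58.5
```

Run:
```python
from h import *
o=manip.observe(); print(o['ft_force'],o['moment'],o['gripper_force'],o['tcp_pos'],o['width'])
findball(snap('wrist'),3)
```

```text
[ 9.23382411 -0.14495957 -3.81481058] [ 0.12911365 -1.38765926 -0.02820913] 58.45190942287445 [0.47813256 0.01806499 0.06324348] 0.014837586209942548
(np.float64(-42.021306307144805), np.float64(0.026), np.float64(0.0), array([275., 295.]))
(np.float64(-41.743399773591), np.float64(0.024), np.float64(0.0), array([281., 295.]))
(np.float64(-40.89623642044315), np.float64(0.026), np.float64(-0.05), array([275., 290.]))
```

Call:
jog_arm --commands '[-0.001,0,0.0001,0,0,0,-0.002,0,0.0002,0,0,0,-0.003,0,0.0003,0,0,0,-0.004,0,0.0005,0,0,0,-0.005,0,0.0006,0,0,0]'

```text
time: 51.4
tcp_pos: [0.4773, 0.0139, 0.0629]
tool_rot: [2.464, 1.943, 0.011]
ft_force: [9.8, 3.1, -1.9]
width: 0.0147
gripper_force: 58.5
```

Call:
jog_arm --commands '[-0.001,0,0.0002,0,0,0,-0.002,0,0.0004,0,0,0,-0.003,0,0.0006,0,0,0,-0.004,0,0.0008,0,0,0,-0.004,0,0.0008,0,0,0]'

```text
time: 52.02
tcp_pos: [0.476, 0.0086, 0.0625]
tool_rot: [2.463, 1.941, 0.007]
ft_force: [0.8, -0.6, -0.1]
width: 0.0015
gripper_force: 0.0
```

Run:
```python
from h import *
o=manip.observe(); print(o['ft_force'],o['moment'],o['gripper_force'],o['tcp_pos'],o['width'])
s=snap('wrist');findball(s,3); cv2.imwrite('pics/w9.png',s['color'])
```

```text
[ 0.80703153 -0.57454905 -0.12345209] [0.04249029 0.02341519 0.05703252] 0.0 [0.47597185 0.0085677  0.06254484] 0.0015212476750864057
(np.float64(-41.02798565495032), np.float64(0.002), np.float64(-0.05), array([339., 268.]))
(np.float64(-38.328882170152006), np.float64(0.004), np.float64(-0.05), array([333., 268.]))
(np.float64(-38.03407993193322), np.float64(0.0), np.float64(-0.05), array([344., 268.]))
```

Lateral force stays low and then the ball pops out at a≈0.2, so the pin is still short of 22 mm because the fingers flex. I'll pull until the hard stop shows in the force before turning.

Call:
jog_arm --commands '[0,0,-0.03,0,0,0,0,0,-0.055,0,0,0,0.007,0.015,-0.055,0,0,0,0.014,0.027,-0.055,0,0,0,0.014,0.027,-0.055,0,0,0]' --fingers 0.04

```text
time: 52.7
tcp_pos: [0.5032, 0.0169, 0.1155]
tool_rot: [-2.466, -1.946, 0.0]
ft_force: [0.1, 0.8, -0.3]
width: 0.04
gripper_force: 0.0
```

Call:
jog_arm --commands '[0,0,0,0,0,0]'

```text
time: 52.82
tcp_pos: [0.5025, 0.0167, 0.1155]
tool_rot: [-2.467, -1.945, 0.001]
ft_force: [-0.4, 0.4, -0.4]
width: 0.0402
gripper_force: 0.0
```

Run:
```python
from h import *
dist([.5027,.0155,.063],1.571+YAW)
```

```text
tcp [0.5025 0.0167 0.1155] yaw 1.3355 tilt [-0.0002 -0.0005] shift [-0.0011  0.0005  0.0525] turn -0.0002
```

Call:
jog_arm --commands '[-0.0011,0,0.02,0,0,0,-0.0011,0,0.04,0,0,0,-0.0011,0,0.053,0,0,0,-0.0011,0,0.053,0,0,0]'

```text
time: 53.32
tcp_pos: [0.502, 0.0157, 0.0619]
tool_rot: [-2.466, -1.945, 0.002]
ft_force: [-0.1, -0.5, 0.8]
width: 0.0398
gripper_force: 0.0
```

Call:
jog_arm --commands '[0,0,0,0,0,0,0,0,0,0,0,0,0,0,0,0,0,0]' --fingers 0.0

```text
time: 53.7
tcp_pos: [0.5036, 0.0156, 0.0637]
tool_rot: [2.466, 1.944, 0.003]
ft_force: [2.2, -1.0, 1.1]
width: 0.0146
gripper_force: 58.4
```

Call:
jog_arm --commands '[0,-0.006,0,0,0,0,0,-0.012,0,0,0,0,0,-0.018,0,0,0,0,0,-0.024,0,0,0,0,0,-0.028,0,0,0,0]'

```text
time: 54.32
tcp_pos: [0.4782, 0.0216, 0.0639]
tool_rot: [2.462, 1.941, 0.009]
ft_force: [26.7, -5.5, -10.1]
width: 0.015
gripper_force: 58.7
```

Call:
jog_arm --commands '[0,-0.001,0,0,0,0,0,-0.002,0,0,0,0,0,-0.002,0,0,0,0]'

```text
time: 54.7
tcp_pos: [0.4785, 0.0213, 0.0641]
tool_rot: [2.46, 1.938, 0.014]
ft_force: [26.5, -6.3, -11.3]
width: 0.0147
gripper_force: 58.6
```

Call:
jog_arm --commands '[0,-0.001,0,0,0,0,0,-0.002,0,0,0,0,0,-0.002,0,0,0,0]'

```text
time: 55.08
tcp_pos: [0.4785, 0.0211, 0.0642]
tool_rot: [2.457, 1.935, 0.019]
ft_force: [38.0, -8.5, -17.1]
width: 0.0147
gripper_force: 58.8
```

Run:
```python
from h import *
f=[];
for i in range(4):
    s=snap('wrist'); o=manip.observe(); f.append(o['ft_force'])
print(np.mean(f,0),o['gripper_force'],o['tcp_pos'],o['width']);findball(s,3)
```

```text
[ 37.43388003  -9.58411071 -17.50483435] 58.8290798664093 [0.47852447 0.02105161 0.0642617 ] 0.014670739300696737
(np.float64(-46.209855614163196), np.float64(0.026), np.float64(-0.1), array([278., 289.]))
(np.float64(-42.60738537685791), np.float64(0.026), np.float64(-0.05), array([278., 295.]))
(np.float64(-38.89919286841103), np.float64(0.024), np.float64(-0.1), array([283., 289.]))
```

The pin is now at its hard stop (d = 26 mm at about the same TCP), so pull depth was never the problem. The ball has to turn inside the pads and creeps out. Better to turn the tool together with the handle, starting pre-tilted −0.4 rad. First I let the pin back home and re-grip tilted.

Call:
jog_arm --commands '[0,0.008,0,0,0,0,0,0.014,0,0,0,0,0,0.02,0,0,0,0,0,0.026,0,0,0,0,0,0.032,0,0,0,0]'

```text
time: 55.9
tcp_pos: [0.5039, 0.0154, 0.0637]
tool_rot: [2.465, 1.944, 0.003]
ft_force: [-15.8, 3.9, 10.1]
width: 0.0148
gripper_force: 60.6
```

Call:
jog_arm --commands '[0,0,0,0,0,0,0,0,0,0,0,0]' --fingers 0.04

```text
time: 56.15
tcp_pos: [0.5023, 0.0158, 0.0624]
tool_rot: [-2.466, -1.945, 0.001]
ft_force: [-0.5, 0.2, 0.0]
width: 0.0401
gripper_force: 0.0
```

Call:
jog_arm --commands '[-0.0054,0,-0.0013,0,-0.1,0,-0.0107,0,-0.0031,0,-0.2,0,-0.016,0,-0.0054,0,-0.3,0,-0.0195,0,-0.008,0,-0.4,0,-0.0195,0,-0.008,0,-0.4,0]'

```text
time: 56.78
tcp_pos: [0.4978, -0.0022, 0.0698]
tool_rot: [2.243, 1.774, -0.456]
ft_force: [0.4, -0.9, -0.5]
width: 0.0399
gripper_force: 0.0
```

Call:
jog_arm --commands '[0,0,0,0,0,0,0,0,0,0,0,0]'

```text
time: 57.02
tcp_pos: [0.4982, -0.0037, 0.0709]
tool_rot: [2.246, 1.77, -0.454]
ft_force: [-0.4, 0.1, 0.6]
width: 0.04
gripper_force: 0.0
```

Run:
```python
from h import *
o=manip.observe(); M=R.from_rotvec(o['tool_rot']).as_matrix(); T=o['tcp_pos']
for z in (.118,): 
  b=np.array([.5031,.0155,.118]); print('ball in tool',(M.T@(b-T)).round(4)); A=fx(-.112,0,.07); A[:2]+= [.0005,.0014]; print('axis in tool',(M.T@(A-T)).round(4))
print(M.round(3),o['q'].round(3),o['width'],T); findball(snap('top'),2)
```

```text
ball in tool [-0.      0.0003 -0.0511]
axis in tool [ 0.0186  0.0003 -0.0069]
[[ 0.216  0.972 -0.09 ]
 [ 0.896 -0.234 -0.378]
 [-0.388  0.    -0.921]] [ 0.144  0.197  1.559 -0.369  1.543  0.42 ] 0.03998517269245527 [ 0.4981887  -0.00370366  0.0709111 ]
(np.float64(-55.564327485380126), np.float64(0.0), np.float64(-0.1), array([296., 240.]))
(np.float64(-41.55394736842105), np.float64(0.002), np.float64(-0.1), array([296., 241.]))
```

Call:
jog_arm --commands '[0,0,0,0,0,0,0,0,0,0,0,0,0,0,0,0,0,0]' --fingers 0.0

```text
time: 57.45
tcp_pos: [0.499, -0.0036, 0.071]
tool_rot: [2.244, 1.769, -0.453]
ft_force: [4.9, -2.6, -0.0]
width: 0.0146
gripper_force: 58.4
```

Call:
jog_arm --commands '[0,-0.006,0,0,0,0,0,-0.012,0,0,0,0,0,-0.018,0,0,0,0,0,-0.024,0,0,0,0,0,-0.0275,0,0,0,0]'

```text
time: 58.08
tcp_pos: [0.4736, 0.0028, 0.0711]
tool_rot: [2.242, 1.769, -0.448]
ft_force: [24.1, -6.5, -9.4]
width: 0.0146
gripper_force: 58.6
```

Call:
jog_arm --commands '[0,0,0,0,0,0,0,0,0,0,0,0]'

```text
time: 58.32
tcp_pos: [0.4738, 0.0027, 0.0711]
tool_rot: [2.242, 1.768, -0.448]
ft_force: [13.6, -4.5, -5.5]
width: 0.0144
gripper_force: 58.7
```

Call:
jog_arm --commands '[0.0003,0,0.0008,0,0.04,0,0.0006,0,0.0015,0,0.08,0,0.001,0,0.0022,0,0.12,0,0.0013,0,0.0029,0,0.16,0,0.0018,0,0.0036,0,0.2,0]'

```text
time: 58.95
tcp_pos: [0.4739, 0.0031, 0.0673]
tool_rot: [2.36, 1.861, -0.228]
ft_force: [12.6, -2.7, -4.8]
width: 0.0146
gripper_force: 58.8
```

Run:
```python
from h import *
s=snap('wrist'); o=manip.observe(); M=R.from_rotvec(o['tool_rot']).as_matrix(); print(o['ft_force'],(M.T@o['ft_force']).round(1),o['gripper_force'],o['width'],o['tcp_pos']);findball(s,3)
```

```text
[13.15876946 -2.57510404 -6.20511637] [ 1.8 13.4  6.1] 58.684948682785034 0.015011685011919396 [0.47379661 0.00277499 0.06728294]
(np.float64(-45.449967673880494), np.float64(0.026), np.float64(0.05), array([277., 287.]))
(np.float64(-45.06595125411033), np.float64(0.026), np.float64(0.1), array([277., 291.]))
(np.float64(-41.39912667998057), np.float64(0.024), np.float64(0.1), array([282., 291.]))
```

Call:
jog_arm --commands '[0.0003,0.0003,0.0008,0,0.04,0,0.0006,0.0006,0.0015,0,0.08,0,0.001,0.0006,0.0022,0,0.12,0,0.0013,0.0006,0.0029,0,0.16,0,0.0018,0.0006,0.0036,0,0.2,0]'

```text
time: 59.62
tcp_pos: [0.4742, 0.004, 0.0635]
tool_rot: [2.465, 1.943, 0.007]
ft_force: [9.4, -1.3, -2.6]
width: 0.0146
gripper_force: 58.9
```

Run:
```python
from h import *
s=snap('wrist'); o=manip.observe(); M=R.from_rotvec(o['tool_rot']).as_matrix(); print((M.T@o['ft_force']).round(1),o['gripper_force'],o['width'],o['tcp_pos']);findball(s,3)
```

```text
[ 0.5 10.5  3.4] 58.86285960674286 0.014998622315845913 [0.47405725 0.00369392 0.06336746]
(np.float64(-46.65248005007041), np.float64(0.026), np.float64(0.3), array([277., 291.]))
(np.float64(-46.01739985880832), np.float64(0.026), np.float64(0.25), array([277., 287.]))
(np.float64(-43.616824352408756), np.float64(0.024), np.float64(0.3), array([282., 291.]))
```

The handle turns with the tool now (a≈0.4), so I continue.

Call:
jog_arm --commands '[0.0004,0,0.0009,0,0.05,0,0.0008,0,0.0018,0,0.1,0,0.0012,0,0.0027,0,0.15,0,0.0018,0,0.0036,0,0.2,0,0.0023,0,0.0044,0,0.25,0]'

```text
time: 60.3
tcp_pos: [0.4749, 0.0062, 0.0593]
tool_rot: [-2.336, -1.842, -0.301]
ft_force: [9.2, -0.7, -3.7]
width: 0.0145
gripper_force: 58.8
```

Call:
jog_arm --commands '[0.0004,0,0.0009,0,0.05,0,0.0008,0,0.0018,0,0.1,0,0.0012,0,0.0027,0,0.15,0,0.0018,0,0.0036,0,0.2,0,0.0023,0,0.0044,0,0.25,0]'

```text
time: 60.92
tcp_pos: [0.4757, 0.0092, 0.0558]
tool_rot: [-2.184, -1.721, -0.564]
ft_force: [9.7, -0.3, -3.0]
width: 0.0143
gripper_force: 58.8
```

Run:
```python
from h import *
s=snap('wrist'); o=manip.observe(); M=R.from_rotvec(o['tool_rot']).as_matrix(); print(M.round(3),(M.T@o['ft_force']).round(1),o['gripper_force'],o['width'],o['tcp_pos'],o['q'].round(2));findball(s,3)
```

```text
[[ 0.204  0.972  0.117]
 [ 0.852 -0.236  0.468]
 [ 0.483  0.004 -0.876]] [0.4 9.9 1.4] 58.99011790752411 0.015104122165881046 [0.47534417 0.00895858 0.05510819] [-0.38  0.02  1.82  0.51  1.4  -0.26]
(np.float64(-45.645216616549725), np.float64(0.026), np.float64(0.8), array([276., 290.]))
(np.float64(-43.832162152765704), np.float64(0.024), np.float64(0.8), array([281., 290.]))
(np.float64(-42.98467906454188), np.float64(0.026), np.float64(0.85), array([276., 294.]))
```

Call:
jog_arm --commands '[0.0004,0,0.0009,0,0.05,0,0.0008,0,0.0018,0,0.1,0,0.0012,0,0.0027,0,0.15,0,0.0018,0,0.0036,0,0.2,0,0.0023,0,0.0044,0,0.25,0]'

```text
time: 61.6
tcp_pos: [0.4768, 0.013, 0.053]
tool_rot: [-2.016, -1.588, -0.8]
ft_force: [10.3, -0.3, -1.2]
width: 0.0148
gripper_force: 58.9
```

Call:
jog_arm --commands '[0.0004,0,0.0009,0,0.05,0,0.0008,0,0.0018,0,0.1,0,0.0012,0,0.0027,0,0.15,0,0.0016,0,0.0032,0,0.18,0,0.0016,0,0.0032,0,0.18,0]'

```text
time: 62.22
tcp_pos: [0.4774, 0.016, 0.0512]
tool_rot: [-1.887, -1.485, -0.95]
ft_force: [10.3, -1.6, -0.7]
width: 0.0146
gripper_force: 59.0
```

Run:
```python
from h import *
s=snap('wrist'); o=manip.observe(); M=R.from_rotvec(o['tool_rot']).as_matrix(); print('tilt',np.arcsin(M[2,0]),(M.T@o['ft_force']).round(1),o['gripper_force'],o['width'],o['tcp_pos'],o['q'].round(2));findball(s,3)
```

```text
tilt 0.9297742205627949 [-0.4  9.4  1. ] 58.949519991874695 0.014716811604301914 [0.4774099  0.01605419 0.05138265] [-0.57  0.21  1.81  0.86  1.54 -0.56]
(np.float64(-46.257923796305285), np.float64(0.026), np.float64(1.25), array([276., 289.]))
(np.float64(-45.17520410595632), np.float64(0.026), np.float64(1.3), array([276., 293.]))
(np.float64(-44.617584900276704), np.float64(0.024), np.float64(1.25), array([281., 289.]))
```

Call:
jog_arm --commands '[0,0.002,0,0,0,0,0,0.004,0,0,0,0,0,0.006,0,0,0,0,0,0.008,0,0,0,0,0,0.008,0,0,0,0]'

```text
time: 62.9
tcp_pos: [0.4847, 0.0144, 0.0514]
tool_rot: [-1.886, -1.487, -0.949]
ft_force: [5.5, -2.5, 0.9]
width: 0.0144
gripper_force: 59.2
```

Call:
jog_arm --commands '[0,0.0015,0,0,0,0,0,0.0015,0,0,0,0]'

```text
time: 63.15
tcp_pos: [0.4848, 0.0143, 0.051]
tool_rot: [-1.884, -1.486, -0.945]
ft_force: [-1.9, -4.3, 3.3]
width: 0.0144
gripper_force: 59.5
```

Run:
```python
from h import *
s=snap('wrist'); o=manip.observe(); M=R.from_rotvec(o['tool_rot']).as_matrix(); print((M.T@o['ft_force']).round(1),o['gripper_force'],o['width'],o['tcp_pos']);findball(s,2)
```

```text
[-1.1  0.6 -5.4] 59.52486276626587 0.014507643539764012 [0.4847819  0.014315   0.05100424]
(np.float64(-44.598295825179385), np.float64(0.018), np.float64(1.25), array([276., 289.]))
(np.float64(-44.09758166707627), np.float64(0.018), np.float64(1.3), array([276., 293.]))
```

Call:
jog_arm --commands '[0,0,0,0,0,0,0,0,0,0,0,0]' --fingers 0.036

```text
time: 63.45
tcp_pos: [0.4843, 0.0152, 0.0505]
tool_rot: [-1.883, -1.485, -0.944]
ft_force: [0.4, -0.3, -0.1]
width: 0.0361
gripper_force: 0.0
```

Call:
jog_arm --commands '[0,0,-0.02,0,0,0,0,0,-0.04,0,0,0,0,0,-0.07,0,0,0,0.03,0,-0.1,0,0,0,0.06,0,-0.12,0,0,0]'

```text
time: 64.08
tcp_pos: [0.4704, -0.0442, 0.1717]
tool_rot: [-1.884, -1.485, -0.945]
ft_force: [-0.3, -0.7, -0.3]
width: 0.0362
gripper_force: 0.0
```

Call:
jog_arm --commands '[0.01,0,0,0,-0.16,0,0.02,0,0,0,-0.32,0,0.03,0,0,0,-0.48,0,0.04,0,0,0,-0.64,0,0.05,0,0,0,-0.8,0]'

```text
time: 64.7
tcp_pos: [0.4775, -0.0146, 0.2115]
tool_rot: [-2.404, -1.896, -0.152]
ft_force: [-0.3, 0.1, -0.9]
width: 0.0359
gripper_force: 0.0
```

Call:
jog_arm --commands '[0,0,0,0,-0.13,0,0,0,0,0,-0.13,0]'

```text
time: 64.95
tcp_pos: [0.4776, -0.0128, 0.2105]
tool_rot: [-2.462, -1.95, 0.0]
ft_force: [0.9, -0.3, -0.9]
width: 0.0359
gripper_force: 0.0
```

Run:
```python
from h import *
for n in('wrist','top','side'): print(n);findball(snap(n),2)
dist(fx(0,0,.20),1.571+YAW); print(manip.observe()['q'].round(2))
```

```text
wrist
(np.float64(-57.708646339667105), np.float64(0.018), np.float64(1.4), array([278., 205.]))
(np.float64(-57.55688922230558), np.float64(0.018), np.float64(1.5), array([278., 205.]))
top
(np.float64(7.5277777777777715), np.float64(0.0), np.float64(-0.1), array([296., 240.]))
(np.float64(9.123007623007624), np.float64(0.01), np.float64(-0.1), array([295., 245.]))
side
(np.float64(-11.361453201970448), np.float64(0.02), np.float64(1.2), array([318., 191.]))
(np.float64(-11.172413793103445), np.float64(0.018), np.float64(1.3), array([318., 192.]))
tcp [ 0.4772 -0.0151  0.21  ] yaw 1.335 tilt [ 0.0014 -0.0014] shift [0.0343 0.1299 0.0099] turn -0.0007
[-0.11 -0.08  1.52  0.    1.71  0.13]
```

Pin is parked: d≈0.018, a≈1.35 in both wrist and side views. Now the lifting bar: I move above it, descend and grip.

Call:
jog_arm --commands '[0.007,0.026,0,0,0,0,0.014,0.052,0,0,0,0,0.021,0.078,0,0,0,0,0.028,0.104,0,0,0,0,0.035,0.13,0,0,0,0]'

```text
time: 65.72
tcp_pos: [0.6127, -0.0125, 0.2101]
tool_rot: [-2.468, -1.942, -0.0]
ft_force: [-0.2, -0.6, -0.3]
width: 0.036
gripper_force: 0.0
```

Call:
jog_arm --commands '[0,0,0.03,0,0,0,0,0,0.06,0,0,0,0,0,0.08,0,0,0,0,0,0.08,0,0,0]'

```text
time: 66.22
tcp_pos: [0.6108, -0.0123, 0.1282]
tool_rot: [-2.466, -1.94, 0.004]
ft_force: [-0.1, -0.8, -0.0]
width: 0.0361
gripper_force: 0.0
```

Run:
```python
from h import *
s=snap('wrist'); dist([.6115,-.0113,.052],1.571+YAW)
P=lambda x,y,z:proj(s,[.6115,-.0113,0]+(fx(x,y,z)-[*SEAT,0]))
print([P(x,y,.102).round(0) for x,y in[(-.007,-.023),(.007,-.023),(-.007,.023),(.007,.023)]])
g=s['color'].max(2); c=P(0,.012,.102).astype(int); print(c)
r=g[c[1],c[0]-40:c[0]+40]; print(r.tolist()); print(g[c[1]-60:c[1]+60,c[0]].tolist())
```

```text
tcp [ 0.6117 -0.0122  0.1301] yaw 1.3336 tilt [ 0.0004 -0.0017] shift [ 0.0008 -0.0003  0.0781] turn -0.0021
[array([268., 261.]), array([290., 261.]), array([267., 191.]), array([290., 191.])]
[278 208]
[234, 232, 231, 230, 228, 227, 226, 224, 223, 223, 222, 221, 220, 219, 218, 217, 215, 213, 213, 215, 217, 218, 220, 221, 223, 225, 227, 229, 231, 231, 222, 183, 136, 114, 109, 110, 111, 110, 110, 111, 112, 112, 112, 111, 111, 110, 110, 110, 109, 107, 104, 99, 108, 152, 208, 230, 234, 235, 235, 235, 235, 235, 235, 235, 236, 236, 235, 235, 234, 234, 233, 232, 231, 230, 229, 228, 228, 228, 229, 230]
[233, 233, 233, 233, 233, 233, 233, 233, 233, 233, 233, 233, 233, 233, 233, 234, 234, 234, 233, 233, 233, 233, 233, 233, 233, 233, 234, 234, 234, 234, 234, 234, 232, 219, 167, 113, 93, 91, 89, 90, 90, 90, 91, 94, 100, 107, 109, 110, 111, 112, 112, 113, 112, 113, 113, 112, 112, 112, 112, 112, 112, 112, 112, 112, 112, 112, 111, 111, 112, 112, 111, 111, 112, 112, 112, 111, 112, 111, 111, 112, 112, 112, 111, 112, 112, 111, 112, 111, 112, 111, 111, 111, 112, 111, 111, 111, 111, 112, 111, 111, 111, 111, 110, 111, 111, 111, 111, 111, 111, 110, 110, 139, 192, 225, 234, 235, 235, 236, 236, 236]
```

Call:
jog_arm --commands '[0.0008,0.0003,0.02,0,0,0,0.0008,0.0003,0.04,0,0,0,0.0008,0.0003,0.06,0,0,0,0.0008,0.0003,0.078,0,0,0,0.0008,0.0003,0.078,0,0,0]'

```text
time: 66.9
tcp_pos: [0.6114, -0.0102, 0.0502]
tool_rot: [-2.465, -1.944, 0.005]
ft_force: [-0.7, 0.0, 0.2]
width: 0.0358
gripper_force: 0.0
```

Call:
jog_arm --commands '[0,0,0,0,0,0,0,0,0,0,0,0,0,0,0,0,0,0]' --fingers 0.016

```text
time: 67.28
tcp_pos: [0.6131, -0.0104, 0.0534]
tool_rot: [2.466, 1.945, 0.002]
ft_force: [-0.9, 0.2, -0.3]
width: 0.0158
gripper_force: 0.0
```

Call:
jog_arm --commands '[0,0,0,0,0,0,0,0,0,0,0,0,0,0,0,0,0,0,0,0,0,0,0,0]' --fingers 0.0

```text
time: 67.78
tcp_pos: [0.6129, -0.0103, 0.0535]
tool_rot: [2.466, 1.945, 0.001]
ft_force: [-3.0, 0.6, 5.5]
width: 0.0123
gripper_force: 62.9
```

Run:
```python
from h import *
import pickle
s=snap('wrist'); o=manip.observe(); pickle.dump((s,o),open('oldgrip.pkl','wb')); dist([.6115,-.0113,.052],1.571+YAW); M=R.from_rotvec(o['tool_rot']).as_matrix(); print(M.T@o['ft_force'],o['moment'],o['q'].round(3))
```

```text
tcp [ 0.6129 -0.0104  0.0535] yaw 1.3355 tilt [0.0001 0.0009] shift [-0.0012 -0.0011  0.0015] turn -0.0002
[ 0.97581469 -2.42987654 -6.29933283] [0.02368498 0.41443935 0.04008022] [-0.077  0.387  1.313 -0.     1.44   0.158]
```

Call:
jog_arm --commands '[0,0,-0.004,0,0,0,0,0,-0.01,0,0,0,0,0,-0.017,0,0,0,0,0,-0.025,0,0,0,0,0,-0.035,0,0,0]'

```text
time: 68.45
tcp_pos: [0.6126, -0.0103, 0.0881]
tool_rot: [-2.467, -1.945, 0.0]
ft_force: [0.3, -0.2, -4.5]
width: 0.0126
gripper_force: 61.5
```

Call:
jog_arm --commands '[0,0,-0.015,0,0,0,0,0,-0.03,0,0,0,0,0,-0.045,0,0,0,0,0,-0.045,0,0,0]'

```text
time: 68.95
tcp_pos: [0.6136, -0.0104, 0.1348]
tool_rot: [2.465, 1.944, 0.004]
ft_force: [0.6, 0.7, -4.9]
width: 0.0126
gripper_force: 61.6
```

Run:
```python
from h import *
dist([.6147,-.2861,.15],1.571-.044); s=snap('side'); t=snap('top'); import pickle; pickle.dump((s,t),open('lift.pkl','wb'));
o=manip.observe(); print(o['ft_force'],o['gripper_force'],o['width'])
```

```text
tcp [ 0.6136 -0.0104  0.1348] yaw 1.3355 tilt [0.0005 0.0036] shift [-0.2678  0.0654 -0.0151] turn -0.1915
[-0.98314976 -0.12844206 -4.63851483] 61.60922169685364 0.012899885457842765
```

Call:
jog_arm --commands '[-0.02,0.005,0,0,0,0,-0.05,0.0122,0,0,0,0,-0.085,0.0207,0,0,0,-0.03,-0.12,0.0293,0,0,0,-0.06,-0.155,0.0378,0,0,0,-0.095]'

```text
time: 69.68
tcp_pos: [0.6126, -0.1721, 0.1317]
tool_rot: [-2.371, -2.06, 0.002]
ft_force: [0.2, -0.8, -5.1]
width: 0.0127
gripper_force: 61.6
```

Run:
```python
from h import *
dist([.6147,-.2861,.12],1.571-.044); o=manip.observe(); print(o['ft_force'],o['gripper_force'],o['width'])
```

```text
tcp [ 0.6126 -0.1721  0.1317] yaw 1.4309 tilt [-0.0002 -0.0013] shift [-0.1126  0.018   0.0117] turn -0.0961
[ 0.23982338 -0.76895713 -5.11530763] 61.55890703201294 0.012704291336424199
```

Call:
jog_arm --commands '[-0.03,0.005,0,0,0,-0.025,-0.06,0.01,0,0,0,-0.05,-0.09,0.0145,0,0,0,-0.075,-0.1126,0.018,0,0,0,-0.096,-0.1126,0.018,0,0,0,-0.096]'

```text
time: 70.3
tcp_pos: [0.6141, -0.2865, 0.1312]
tool_rot: [-2.273, -2.167, 0.002]
ft_force: [0.3, -0.3, -5.2]
width: 0.0123
gripper_force: 61.5
```

Call:
jog_arm --commands '[0,0,0.02,0,0,0,0,0,0.04,0,0,0,0,0,0.06,0,0,0,0,0,0.08,0,0,0,0,0,0.088,0,0,0]'

```text
time: 70.92
tcp_pos: [0.6144, -0.2832, 0.042]
tool_rot: [-2.268, -2.17, 0.002]
ft_force: [-0.2, -0.1, -5.3]
width: 0.0124
gripper_force: 61.4
```

Call:
jog_arm --commands '[0,0,0,0,0,0,0,0,0,0,0,0]'

```text
time: 71.18
tcp_pos: [0.616, -0.2843, 0.0459]
tool_rot: [2.269, 2.17, 0.001]
ft_force: [-0.2, -0.3, -4.3]
width: 0.0126
gripper_force: 61.4
```

Run:
```python
from h import *
dist([.6147,-.2861,.0335],1.571-.044); o=manip.observe(); print(o['ft_force'],o['gripper_force'],o['width'],o['q'].round(2))
```

```text
tcp [ 0.616  -0.2843  0.0459] yaw 1.5264 tilt [-0.001   0.0019] shift [-0.0019 -0.0012  0.0124] turn -0.0006
[-0.17543417 -0.27683025 -4.32699932] 61.449254751205444 0.012564734430051712 [-0.49  0.57  1.08 -0.    1.49 -0.44]
```

Call:
jog_arm --commands '[-0.0019,-0.001,0.004,0,0,0,-0.0019,-0.001,0.008,0,0,0,-0.0019,-0.001,0.011,0,0,0,-0.0019,-0.001,0.011,0,0,0]'

```text
time: 71.68
tcp_pos: [0.6143, -0.2858, 0.0336]
tool_rot: [2.27, 2.172, -0.0]
ft_force: [-0.4, -0.1, -4.0]
width: 0.0121
gripper_force: 61.6
```

Call:
jog_arm --commands '[0,0,0.001,0,0,0,0,0,0.002,0,0,0,0,0,0.002,0,0,0]'

```text
time: 72.05
tcp_pos: [0.6143, -0.2858, 0.0335]
tool_rot: [2.27, 2.171, 0.0]
ft_force: [-6.2, 3.1, 5.4]
width: 0.0123
gripper_force: 63.0
```

Call:
jog_arm --commands '[0,0,-0.0015,0,0,0,0,0,-0.0015,0,0,0]' --fingers 0.036

```text
time: 72.3
tcp_pos: [0.6148, -0.286, 0.0338]
tool_rot: [2.269, 2.17, 0.001]
ft_force: [0.5, 0.2, -0.2]
width: 0.0359
gripper_force: 0.0
```

Call:
jog_arm --commands '[0,0,-0.03,0,0,0,0,0,-0.06,0,0,0,0,0,-0.1,0,0,0,0,0,-0.14,0,0,0,0,0,-0.16,0,0,0]'

```text
time: 72.92
tcp_pos: [0.6151, -0.2862, 0.1966]
tool_rot: [2.267, 2.168, 0.002]
ft_force: [-0.6, 0.8, -0.4]
width: 0.0361
gripper_force: 0.0
```

Call:
jog_arm --commands '[-0.002,-0.04,0,0,0,0,-0.004,-0.08,0,0,0,0,-0.006,-0.12,0,0,0,0,-0.008,-0.16,0,0,0,0,-0.011,-0.202,0,0,0,0]'

```text
time: 73.55
tcp_pos: [0.4109, -0.2878, 0.1934]
tool_rot: [2.269, 2.171, 0.0]
ft_force: [-1.0, 0.0, 1.9]
width: 0.0363
gripper_force: 0.0
```

Call:
jog_arm --commands '[0,0,0,0,0,0,0,0,0,0,0,0]'

```text
time: 73.8
tcp_pos: [0.4125, -0.288, 0.1936]
tool_rot: [2.269, 2.171, 0.001]
ft_force: [0.4, 0.3, 0.2]
width: 0.0362
gripper_force: 0.0
```

Run:
```python
from h import *
import pickle
s=snap('wrist'); t=snap('top'); pickle.dump((s,t),open('np.pkl','wb'))
dist([.412,-.288,.19],1.571+.026)
H=np.zeros((588,800,3),np.uint8); H[:420,:560]=s['color']; H[:330,565:800]=cv2.resize(t['color'][160:320,370:470],(235,330)) ; H[340:588,565:800]=cv2.resize(t['color'][160:260,255:350],(235,248))
H[422:588,:240]=cv2.resize(t['color'][195:290,140:235],(240,166))
cv2.imwrite('pics/np.png',H)
```

```text
tcp [ 0.4128 -0.2878  0.1932] yaw 1.5272 tilt [-0.0002  0.0005] shift [-0.0002 -0.0008  0.0032] turn -0.0698
```

View pics/np.png

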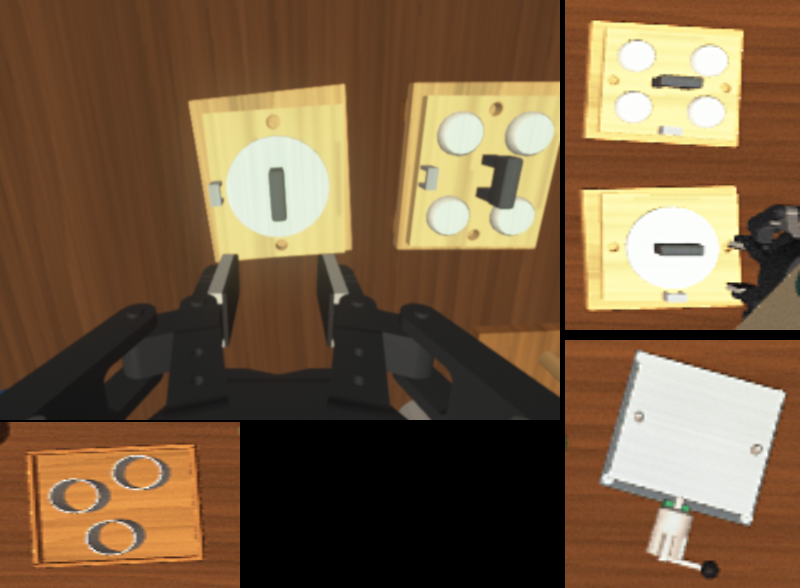

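The last picture shows the old plate lying flat on rest_b, handle up. The three sleeves are in the tray, the pin is parked at upper-crop (709,569), and the fixture's pins are free. The spare plate's holes are at wrist (272,121) and (281,244), with its bar at (277,194).

Run:
```python
from h import *
import pickle
s,t=pickle.load(open('np.pkl','rb')); im=s['color']; g=im.max(2)
def cen(x0,y0,x1,y1,m):
    n,l,st,c=cv2.connectedComponentsWithStats(m[y0:y1,x0:x1].astype('uint8')); i=1+np.argmax(st[1:,4]); pts=np.argwhere(l==i)[:,::-1]+[x0,y0]; return c[i]+[x0,y0],st[i,4],cv2.minAreaRect(pts.astype(np.float32))
b=cen(245,155,315,230,g<130); print('bar',b)
d=cen(215,125,340,245,(im.min(2)>175)); print('disc',d[:2])
(cx,cy),_,_=b[2]; box=cv2.boxPoints(b[2]); W=np.array([onz(s,*p,.082) for p in box])[:,:2]; print('bar world',W.round(4),W.mean(0))
a=onz(s,272,121,.042);c=onz(s,281,244,.042);dd=a-c; print('holes',a,c,np.hypot(*dd[:2]),'mid',(a+c)/2,'yaw',np.arctan2(-dd[0],dd[1]))
ds=cv2.minEnclosingCircle  # disc outline
cs,_=cv2.findContours(((im.min(2)>175).astype('uint8'))[120:250,210:345],cv2.RETR_EXTERNAL,cv2.CHAIN_APPROX_NONE); cc=max(cs,key=cv2.contourArea); e=cv2.fitEllipse(cc); print('ellipse',e, onz(s,e[0][0]+210,e[0][1]+120,.049))
```

```text
bar (array([277.47398844, 193.6083815 ]), np.int32(692), ((277.3777160644531, 193.60467529296875), (51.53800964355469, 13.616851806640625), 86.3086166381836))
disc (array([277.20528814, 185.19661017]), np.int32(7375))
bar world [[ 0.406  -0.2646]
 [ 0.4175 -0.2644]
 [ 0.4186 -0.3101]
 [ 0.4066 -0.3104]] [ 0.41220563 -0.28739684]
holes [ 0.40984159 -0.2275153   0.042     ] [ 0.41312653 -0.35043876  0.042     ] 0.1229673439185144 mid [ 0.41148406 -0.28897703  0.042     ] yaw 0.02671710123359663
ellipse ((67.2144546508789, 66.11273193359375), (100.42074584960938, 102.84754943847656), 90.162841796875) [ 0.41200614 -0.28775643  0.049     ]
```

Call:
jog_arm --commands '[0,-0.0008,0.03,0,0,-0.035,0,-0.0008,0.06,0,0,-0.0698,0,-0.0008,0.083,0,0,-0.0698,0,-0.0008,0.083,0,0,-0.0698]'

```text
time: 74.4
tcp_pos: [0.4109, -0.2869, 0.1081]
tool_rot: [-2.189, -2.247, 0.001]
ft_force: [-0.0, 0.9, -0.3]
width: 0.0361
gripper_force: 0.0
```

Call:
jog_arm --commands '[0,0,0,0,0,0,0,0,0,0,0,0]'

```text
time: 74.65
tcp_pos: [0.4119, -0.2882, 0.1115]
tool_rot: [2.191, 2.248, 0.0]
ft_force: [0.3, -0.8, 0.4]
width: 0.0358
gripper_force: 0.0
```

```bash
cat >> h.py <<'E'
def barpix(s,C,yaw,z):
    "bar top rectangle seen vs predicted for centre C"
    c,s_=np.cos(yaw),np.sin(yaw); P=lambda x,y:proj(s,[C[0]+c*x-s_*y,C[1]+s_*x+c*y,z])
    g=s['color'].max(2); q=P(0,.012).astype(int); r=g[q[1],q[0]-40:q[0]+40]; k=g[q[1]-60:q[1]+60,q[0]]
    print('pred',P(-.007,0)[0].round(1),P(.007,0)[0].round(1),P(0,.023)[1].round(1),P(0,-.023)[1].round(1),'q',q)
    print((r//1).tolist(),'\n',k.tolist())
E
python3 - <<'E'
from h import *
dist([.4120,-.2875,.110],1.571+.025)
s=snap('wrist'); barpix(s,[.4120,-.2875],.025,.082)
E
```

```text
tcp [ 0.4119 -0.2882  0.1115] yaw 1.5964 tilt [-0.0016  0.0017] shift [0.0007 0.0001 0.0015] turn 0.0004
pred 267.1 289.4 190.3 259.3 q [278 207]
[229, 231, 233, 232, 230, 228, 228, 227, 227, 227, 226, 227, 228, 229, 229, 230, 231, 232, 232, 232, 232, 232, 231, 230, 229, 228, 228, 227, 218, 178, 132, 110, 107, 109, 109, 109, 108, 109, 110, 110, 110, 109, 108, 108, 107, 107, 107, 105, 99, 96, 103, 147, 200, 223, 227, 229, 231, 232, 233, 232, 230, 229, 228, 229, 229, 229, 228, 229, 230, 230, 230, 229, 228, 227, 227, 229, 229, 230, 230, 230] 
 [228, 228, 228, 229, 229, 229, 229, 228, 229, 228, 228, 228, 228, 228, 229, 228, 229, 228, 228, 228, 228, 228, 228, 228, 228, 228, 228, 228, 228, 228, 228, 228, 228, 228, 228, 228, 227, 225, 210, 159, 109, 90, 87, 87, 88, 88, 90, 95, 101, 106, 108, 109, 110, 110, 110, 109, 110, 110, 110, 110, 110, 110, 109, 110, 109, 110, 109, 109, 109, 109, 110, 109, 109, 109, 109, 109, 109, 109, 109, 109, 109, 109, 108, 108, 109, 108, 109, 109, 108, 108, 108, 108, 108, 109, 108, 107, 108, 108, 107, 108, 108, 108, 107, 107, 107, 106, 107, 107, 107, 107, 106, 105, 108, 145, 198, 222, 226, 227, 227, 227]
```

Call:
jog_arm --commands '[-0.0002,0.0003,0.02,0,0,0,-0.0002,0.0003,0.04,0,0,0,-0.0002,0.0003,0.06,0,0,0,-0.0002,0.0003,0.078,0,0,0,-0.0002,0.0003,0.078,0,0,0]'

```text
time: 75.32
tcp_pos: [0.4108, -0.2874, 0.031]
tool_rot: [-2.191, -2.248, 0.0]
ft_force: [-0.1, 0.2, 0.5]
width: 0.0358
gripper_force: 0.0
```

Call:
jog_arm --commands '[0,0,0,0,0,0,0,0,0,0,0,0,0,0,0,0,0,0]' --fingers 0.016

```text
time: 75.7
tcp_pos: [0.4118, -0.2882, 0.0327]
tool_rot: [2.192, 2.249, 0.0]
ft_force: [-0.3, 0.6, 0.2]
width: 0.016
gripper_force: 0.0
```

Call:
jog_arm --commands '[0,0,0,0,0,0,0,0,0,0,0,0,0,0,0,0,0,0,0,0,0,0,0,0]' --fingers 0.0

```text
time: 76.2
tcp_pos: [0.4119, -0.2882, 0.0329]
tool_rot: [2.192, 2.249, 0.0]
ft_force: [0.2, 0.9, 5.7]
width: 0.0127
gripper_force: 61.3
```

Run:
```python
from h import *
import pickle
s=snap('wrist'); o=manip.observe(); pickle.dump((s,o),open('newgrip.pkl','wb')); dist([.4120,-.2884,.0335],1.571+.025); print(o['ft_force'],o['moment'])
so,oo=pickle.load(open('oldgrip.pkl','rb'))
H=np.vstack([so['color'][:230],s['color'][:190]]); 
# bar far end & keeper & hole: print column profiles through image near bar centre line
for n,q in(('old',so),('new',s)):
    g=q['color'].max(2); print(n,[g[120:300:1,u].tolist()[60:160:2] for u in(278,)])
```

```text
tcp [ 0.4119 -0.2882  0.0329] yaw 1.5964 tilt [-0.0009  0.0011] shift [-0.0002  0.0001 -0.0006] turn 0.0004
[0.06781    0.95167289 5.54805277] [ 0.13067195  0.07169178 -0.04244095]
old [[208, 208, 208, 208, 208, 208, 208, 208, 208, 208, 208, 208, 208, 208, 208, 208, 208, 208, 187, 96, 76, 75, 74, 74, 73, 72, 73, 71, 71, 71, 73, 78, 87, 90, 90, 90, 90, 89, 89, 89, 89, 88, 87, 87, 87, 87, 86, 86, 85, 86]]
new [[194, 194, 194, 194, 194, 193, 194, 193, 193, 193, 193, 193, 193, 193, 193, 192, 193, 192, 192, 192, 183, 115, 71, 70, 68, 67, 68, 67, 67, 67, 67, 71, 78, 82, 84, 84, 84, 83, 82, 82, 81, 82, 81, 81, 80, 79, 79, 80, 79, 78]]
```

Call:
jog_arm --commands '[0,0,-0.01,0,0,0,0,0,-0.03,0,0,0,0,0,-0.06,0,0,0,0,0,-0.09,0,0,0,0,0,-0.115,0,0,0]'

```text
time: 76.88
tcp_pos: [0.411, -0.2877, 0.1478]
tool_rot: [-2.192, -2.249, 0.0]
ft_force: [0.7, -0.1, -3.7]
width: 0.0127
gripper_force: 60.0
```

Call:
jog_arm --commands '[0.02,0.015,0,0,0,0,0.05,0.038,0,0,0,0.04,0.085,0.065,0,0,0,0.085,0.12,0.0915,0,0,0,0.13,0.155,0.118,0,0,0,0.175]'

```text
time: 77.5
tcp_pos: [0.5255, -0.1287, 0.1464]
tool_rot: [-2.382, -2.046, 0.002]
ft_force: [-0.5, -0.1, -4.9]
width: 0.0123
gripper_force: 59.9
```

Run:
```python
from h import *
dist([.6130,-.0101,.148],1.3355); o=manip.observe(); print(o['ft_force'],o['width'],o['gripper_force'])
```

```text
tcp [ 0.5255 -0.1287  0.1464] yaw 1.4197 tilt [ 0.     -0.0019] shift [ 0.1304  0.0686 -0.0017] turn 0.0842
[-0.54499388 -0.059586   -4.88016006] 0.012257311492192658 59.92948830127716
```

Call:
jog_arm --commands '[0.035,0.0184,0,0,0,0.025,0.07,0.0368,0,0,0,0.05,0.105,0.0552,0,0,0,0.075,0.1304,0.0686,0,0,0,0.0842,0.1304,0.0686,0,0,0,0.0842]'

```text
time: 78.12
tcp_pos: [0.6126, -0.0095, 0.1458]
tool_rot: [-2.461, -1.949, 0.003]
ft_force: [-0.7, -1.1, -5.4]
width: 0.0128
gripper_force: 60.0
```

Call:
jog_arm --commands '[0,0,0,0,0,0,0,0,0,0,0,0]'

```text
time: 78.38
tcp_pos: [0.6122, -0.0121, 0.147]
tool_rot: [-2.466, -1.946, 0.001]
ft_force: [-0.4, -0.6, -4.9]
width: 0.013
gripper_force: 60.0
```

Run:
```python
from h import *
dist([.6130,-.0101,.093],1.3355); o=manip.observe(); print(o['ft_force'],o['width'],o['gripper_force'])
import pickle
s=snap('wrist'); so,oo=pickle.load(open('newgrip.pkl','rb'))
for n,q in(('grip',so),('now',s)):
    g=q['color'].max(2); print(n,[g[180:280:2,278].tolist()])
```

```text
tcp [ 0.6122 -0.0121  0.147 ] yaw 1.336 tilt [-0.0004 -0.0005] shift [0.0022 0.0003 0.054 ] turn 0.0005
[-0.38211404 -0.55976609 -4.92781784] 0.013005136299043218 60.02624273300171
grip [[194, 194, 194, 194, 194, 193, 194, 193, 193, 193, 193, 193, 193, 193, 193, 192, 193, 192, 192, 192, 183, 115, 71, 70, 68, 67, 68, 67, 67, 67, 67, 71, 78, 82, 84, 84, 84, 83, 82, 82, 81, 82, 81, 81, 80, 79, 79, 80, 79, 78]]
now [[209, 209, 209, 209, 209, 209, 209, 209, 208, 208, 208, 208, 208, 208, 208, 208, 208, 207, 207, 207, 197, 124, 75, 74, 73, 72, 71, 72, 70, 71, 72, 75, 83, 88, 90, 91, 91, 90, 90, 90, 89, 89, 88, 88, 88, 87, 86, 86, 86, 85]]
```

Call:
jog_arm --commands '[0.0022,0.0003,0.02,0,0,0,0.0022,0.0003,0.04,0,0,0,0.0022,0.0003,0.058,0,0,0,0.0022,0.0003,0.058,0,0,0,0.0022,0.0003,0.058,0,0,0]'

```text
time: 79.05
tcp_pos: [0.6139, -0.0092, 0.0896]
tool_rot: [2.465, 1.947, 0.001]
ft_force: [-0.7, 0.3, -3.2]
width: 0.0124
gripper_force: 59.9
```

Run:
```python
from h import *
p=[]; f=[]
for i in range(5): snap('top'); o=manip.observe(); p.append(o['tcp_pos']); f.append(o['ft_force'])
print(np.mean(p,0),np.std(p,0),np.mean(f,0)); dist([.6130,-.0101,.0529],1.3355)
```

```text
[ 0.61408213 -0.00923669  0.09013242] [9.15125903e-05 4.87552877e-06 1.27292644e-04] [-0.01673546  0.17246571 -4.11584061]
tcp [ 0.6139 -0.0092  0.0899] yaw 1.3371 tilt [0.0001 0.0014] shift [-0.001  -0.0008  0.037 ] turn 0.0016
```

Call:
jog_arm --commands '[-0.001,-0.0008,0.003,0,0,0.0016,-0.001,-0.0008,0.006,0,0,0.0016,-0.001,-0.0008,0.009,0,0,0.0016,-0.001,-0.0008,0.012,0,0,0.0016,-0.001,-0.0008,0.012,0,0,0.0016]'

```text
time: 79.92
tcp_pos: [0.6123, -0.0099, 0.0766]
tool_rot: [-2.466, -1.945, 0.001]
ft_force: [0.0, 0.3, -5.0]
width: 0.0127
gripper_force: 60.0
```

Call:
jog_arm --commands '[0,0,0.003,0,0,0,0,0,0.006,0,0,0,0,0,0.006,0,0,0]'

```text
time: 80.3
tcp_pos: [0.6123, -0.01, 0.0706]
tool_rot: [-2.466, -1.945, 0.001]
ft_force: [-0.7, 0.3, -4.3]
width: 0.0126
gripper_force: 60.0
```

Run:
```python
from h import *
dist([.6130,-.0101,.0529],1.3355); o=manip.observe(); print(o['ft_force'],o['moment'],o['width'])
```

```text
tcp [ 0.6123 -0.01    0.0706] yaw 1.3355 tilt [-0.0002 -0.0007] shift [0.     0.0008 0.0177] turn 0.0
[-0.70368733  0.29361951 -4.34380873] [-0.04594367 -0.03817351  0.01233219] 0.012606344706295186
```

The pins are entering the holes with no contact force, so I continue down.

Call:
jog_arm --commands '[0,0.0004,0.004,0,0,0,0,0.0006,0.008,0,0,0,0,0.0006,0.012,0,0,0,0,0.0006,0.015,0,0,0,0,0.0006,0.015,0,0,0]'

```text
time: 80.92
tcp_pos: [0.6129, -0.0101, 0.0557]
tool_rot: [-2.467, -1.945, 0.001]
ft_force: [-0.2, 0.3, -4.5]
width: 0.013
gripper_force: 60.1
```

Call:
jog_arm --commands '[0,0,0.0015,0,0,0,0,0,0.003,0,0,0,0,0,0.003,0,0,0]'

```text
time: 81.3
tcp_pos: [0.6131, -0.0101, 0.0531]
tool_rot: [2.467, 1.945, 0.0]
ft_force: [-0.3, 0.4, -3.9]
width: 0.013
gripper_force: 60.1
```

Call:
jog_arm --commands '[0,0,0.001,0,0,0,0,0,0.0015,0,0,0,0,0,0.0015,0,0,0]'

```text
time: 81.68
tcp_pos: [0.6132, -0.0101, 0.053]
tool_rot: [2.466, 1.945, 0.001]
ft_force: [-5.2, 0.7, 4.4]
width: 0.0127
gripper_force: 61.4
```

Call:
jog_arm --commands '[0,0,-0.002,0,0,0,0,0,-0.002,0,0,0,0,0,-0.002,0,0,0]' --fingers 0.036

```text
time: 82.05
tcp_pos: [0.6133, -0.0102, 0.0537]
tool_rot: [2.467, 1.945, 0.001]
ft_force: [0.2, 0.1, 0.0]
width: 0.036
gripper_force: 0.0
```

Call:
jog_arm --commands '[0,0,-0.03,0,0,0,0,0,-0.06,0,0,0,0,0,-0.1,0,0,0,0,0,-0.14,0,0,0,0,0,-0.16,0,0,0]'

```text
time: 82.68
tcp_pos: [0.6139, -0.0102, 0.2167]
tool_rot: [2.465, 1.944, 0.005]
ft_force: [-0.2, 0.1, -0.5]
width: 0.0358
gripper_force: 0.0
```

Call:
jog_arm --commands '[-0.01,-0.03,0,0,0,0,-0.02,-0.06,0,0,0,0,-0.03,-0.1,0,0,0,0,-0.037,-0.13,0,0,0,0,-0.037,-0.13,0,0,0,0]'

```text
time: 83.3
tcp_pos: [0.4772, -0.0158, 0.2142]
tool_rot: [2.466, 1.944, 0.002]
ft_force: [-0.6, 0.5, 0.5]
width: 0.0356
gripper_force: 0.0
```

```bash
cat >> h.py <<'E'
def to(P,rv):
    o=manip.observe(); M=R.from_rotvec(o['tool_rot']); print('tcp',o['tcp_pos'].round(4),'shift',M.inv().apply(np.array(P)-o['tcp_pos']).round(4),'turn',(M.inv()*R.from_rotvec(rv)).as_rotvec().round(4))
E
python3 - <<'E'
from h import *
s=snap('wrist'); findball(s,3)
G=np.array([.4848,.0143,.051]); rv=[-1.884,-1.486,-.945]; M=R.from_rotvec(rv)
to(G,rv); to(G+M.apply([.0,0,-.12]),rv); to(G+M.apply([.06,0,-.12]),rv)
# plate home check: pins/bar of new plate vs fixture
barpix(s,[.6129,-.0110],YAW,.102)
E
```

```text
(np.float64(-57.05859458534707), np.float64(0.016), np.float64(1.5), array([279., 200.]))
(np.float64(-56.729665071770334), np.float64(0.018), np.float64(1.5), array([277., 200.]))
(np.float64(-56.71667255208595), np.float64(0.016), np.float64(1.45), array([279., 201.]))
tcp [ 0.478  -0.0158  0.2141] shift [ 0.0309 -0.0007  0.1631] turn [1.700e-03 9.297e-01 5.000e-04]
tcp [ 0.478  -0.0158  0.2141] shift [-0.0653 -0.0005  0.0914] turn [1.700e-03 9.297e-01 5.000e-04]
tcp [ 0.478  -0.0158  0.2141] shift [-0.0294 -0.0005  0.0433] turn [1.700e-03 9.297e-01 5.000e-04]
pred 426.0 442.8 124.1 179.6 q [436 137]
[247, 248, 249, 249, 249, 250, 250, 250, 250, 250, 249, 249, 248, 248, 248, 247, 241, 223, 187, 159, 141, 124, 105, 86, 73, 70, 71, 72, 72, 73, 79, 90, 100, 106, 108, 109, 109, 109, 110, 111, 111, 109, 108, 106, 106, 112, 155, 219, 242, 247, 248, 249, 249, 249, 249, 249, 249, 249, 250, 249, 248, 248, 247, 248, 248, 249, 250, 250, 250, 249, 248, 248, 249, 249, 248, 246, 244, 244, 243, 241] 
 [246, 246, 246, 245, 246, 246, 245, 245, 246, 246, 246, 246, 246, 246, 246, 245, 244, 242, 246, 249, 249, 249, 249, 249, 250, 249, 250, 250, 250, 250, 250, 250, 250, 250, 250, 250, 250, 250, 250, 250, 250, 250, 250, 250, 250, 250, 249, 242, 200, 133, 105, 104, 108, 110, 110, 111, 111, 111, 111, 111, 111, 110, 110, 110, 110, 110, 110, 110, 110, 109, 109, 109, 108, 109, 108, 108, 107, 108, 107, 107, 108, 107, 107, 108, 107, 107, 107, 107, 107, 106, 106, 107, 107, 109, 109, 111, 113, 114, 117, 125, 140, 170, 216, 241, 248, 249, 249, 249, 249, 249, 249, 249, 249, 249, 249, 249, 248, 246, 245, 246]
```

Call:
jog_arm --commands '[-0.005,0,0.0075,0,0.16,0,-0.01,0,0.015,0,0.32,0,-0.015,0,0.0225,0,0.48,0,-0.02,0,0.03,0,0.64,0,-0.0253,0,0.0373,0,0.8,0]'

```text
time: 83.98
tcp_pos: [0.473, -0.0415, 0.1765]
tool_rot: [-1.976, -1.558, -0.843]
ft_force: [0.4, -0.6, 0.1]
width: 0.036
gripper_force: 0.0
```

Call:
jog_arm --commands '[0,0,0,0,0.13,0,0,0,0,0,0.13,0]'

```text
time: 84.22
tcp_pos: [0.472, -0.0415, 0.1741]
tool_rot: [-1.886, -1.48, -0.943]
ft_force: [-0.8, 0.0, 0.3]
width: 0.036
gripper_force: 0.0
```

Run:
```python
from h import *
G=np.array([.4848,.0143,.051]); rv=[-1.884,-1.486,-.945]; M=R.from_rotvec(rv)
to(G,rv); to(G+M.apply([.0,0,-.12]),rv)
```

```text
tcp [ 0.472  -0.0415  0.1741] shift [-0.0645 -0.0002  0.1195] turn [-0.0006 -0.0009 -0.0056]
tcp [ 0.472  -0.0415  0.1741] shift [-0.0644 -0.0002 -0.0005] turn [-0.0006 -0.0009 -0.0056]
```

Next I slide sideways into line with the ball and then advance.

Call:
jog_arm --commands '[-0.03,0,0,0,0,0,-0.0645,0,0,0,0,0,-0.0645,0,0.03,0,0,0,-0.0645,0,0.06,0,0,0,-0.0645,0,0.06,0,0,0]'

```text
time: 84.85
tcp_pos: [0.4744, -0.0297, 0.0884]
tool_rot: [-1.883, -1.489, -0.941]
ft_force: [-0.4, -0.2, 0.1]
width: 0.0362
gripper_force: 0.0
```

Run:
```python
from h import *
G=np.array([.4848,.0143,.051]); rv=[-1.884,-1.486,-.945]; to(G,rv)
s=snap('wrist'); findball(s,3); o=manip.observe(); M=R.from_rotvec(o['tool_rot']).as_matrix()
b=fx(-.112-.018,-.048*np.sin(1.33),.07+.048*np.cos(1.33))+[.0005,.0014,0]; print('ball in tool',M.T@(b-o['tcp_pos']))
```

```text
tcp [ 0.4744 -0.0297  0.0884] shift [-0.0028  0.      0.0586] turn [-0.0031  0.002   0.0012]
(np.float64(-49.3857924473163), np.float64(0.016), np.float64(1.3), array([280., 244.]))
(np.float64(-48.1410262333935), np.float64(0.018), np.float64(1.3), array([277., 244.]))
(np.float64(-46.642051182136235), np.float64(0.016), np.float64(1.35), array([280., 247.]))
ball in tool [-0.0032995  -0.00125912  0.00860153]
```

Call:
jog_arm --commands '[-0.003,-0.0005,0.02,0,0,0,-0.003,-0.0005,0.04,0,0,0,-0.003,-0.0005,0.0586,0,0,0,-0.003,-0.0005,0.0586,0,0,0]'

```text
time: 85.4
tcp_pos: [0.4844, 0.0134, 0.0512]
tool_rot: [-1.883, -1.487, -0.944]
ft_force: [-0.4, -0.7, 0.3]
width: 0.0361
gripper_force: 0.0
```

Call:
jog_arm --commands '[0,0,0,0,0,0,0,0,0,0,0,0,0,0,0,0,0,0]' --fingers 0.0

```text
time: 85.78
tcp_pos: [0.4844, 0.0125, 0.0514]
tool_rot: [-1.885, -1.486, -0.945]
ft_force: [-3.3, -1.8, 0.6]
width: 0.0143
gripper_force: 58.5
```

Call:
jog_arm --commands '[0,-0.002,0,0,0,0,0,-0.004,0,0,0,0,0,-0.006,0,0,0,0,0,-0.008,0,0,0,0,0,-0.009,0,0,0,0]'

```text
time: 86.4
tcp_pos: [0.478, 0.014, 0.0523]
tool_rot: [-1.888, -1.487, -0.951]
ft_force: [10.1, 1.0, -2.2]
width: 0.0143
gripper_force: 58.4
```

Run:
```python
from h import *
s=snap('wrist'); findball(s,2); o=manip.observe(); M=R.from_rotvec(o['tool_rot']).as_matrix(); print((M.T@o['ft_force']).round(1),o['gripper_force'],o['width'],o['tcp_pos'],'tilt',np.arcsin(M[2,0]))
A=fx(-.112,0,.07)+[.0005,.0014,0]; print('axis',M.T@(A-o['tcp_pos']))
```

```text
(np.float64(-48.91581722112695), np.float64(0.024), np.float64(1.25), array([278., 286.]))
(np.float64(-47.43642735398078), np.float64(0.024), np.float64(1.3), array([278., 290.]))
[1.3 9.  1.9] 58.38406205177307 0.014440919365947023 [0.47798675 0.01400163 0.05232133] tilt 0.9291324537985471
axis [ 0.0184928   0.02412343 -0.00456878]
```

Call:
jog_arm --commands '[0,-0.0008,0,0,0,0,0,-0.0015,0,0,0,0]'

```text
time: 86.7
tcp_pos: [0.4767, 0.0143, 0.0523]
tool_rot: [-1.888, -1.487, -0.951]
ft_force: [10.2, 0.0, -0.8]
width: 0.0144
gripper_force: 58.4
```

Call:
jog_arm --commands '[-0.0003,0,-0.0009,0,-0.05,0,-0.0005,0,-0.0018,0,-0.1,0,-0.0007,0,-0.0029,0,-0.15,0,-0.0008,0,-0.0038,0,-0.2,0,-0.0009,0,-0.0048,0,-0.25,0]'

```text
time: 87.32
tcp_pos: [0.4757, 0.0102, 0.0547]
tool_rot: [-2.067, -1.628, -0.735]
ft_force: [11.1, 0.5, -2.7]
width: 0.0147
gripper_force: 58.5
```

Call:
jog_arm --commands '[-0.0003,0,-0.0009,0,-0.05,0,-0.0005,0,-0.0018,0,-0.1,0,-0.0007,0,-0.0029,0,-0.15,0,-0.0008,0,-0.0038,0,-0.2,0,-0.0009,0,-0.0048,0,-0.25,0]'

```text
time: 87.95
tcp_pos: [0.4748, 0.0068, 0.0579]
tool_rot: [-2.231, -1.758, -0.492]
ft_force: [10.2, 0.7, -2.9]
width: 0.0146
gripper_force: 58.5
```

Run:
```python
from h import *
s=snap('wrist'); findball(s,2); o=manip.observe(); M=R.from_rotvec(o['tool_rot']).as_matrix(); print((M.T@o['ft_force']).round(1),o['gripper_force'],o['width'],o['tcp_pos'],'tilt',np.arcsin(M[2,0]))
```

```text
(np.float64(-48.71435829321183), np.float64(0.026), np.float64(0.75), array([277., 288.]))
(np.float64(-47.06999276627279), np.float64(0.026), np.float64(0.7), array([277., 283.]))
[ 1.2 10.3  3.7] 58.531545996665955 0.01508961001972084 [0.47510667 0.00710956 0.05849629] tilt 0.4268616754100645
```

Call:
jog_arm --commands '[-0.0003,0,-0.0009,0,-0.05,0,-0.0005,0,-0.0018,0,-0.1,0,-0.0007,0,-0.0029,0,-0.15,0,-0.0008,0,-0.0038,0,-0.2,0,-0.0009,0,-0.0048,0,-0.25,0]'

```text
time: 88.62
tcp_pos: [0.4741, 0.0042, 0.0619]
tool_rot: [-2.378, -1.874, -0.22]
ft_force: [10.5, -0.6, -2.7]
width: 0.0147
gripper_force: 58.6
```

Call:
jog_arm --commands '[-0.0003,0,-0.0009,0,-0.05,0,-0.0005,0,-0.0018,0,-0.1,0,-0.0007,0,-0.0029,0,-0.15,0,-0.0008,0,-0.0038,0,-0.2,0,-0.0009,0,-0.0048,0,-0.25,0]'

```text
time: 89.25
tcp_pos: [0.4737, 0.0027, 0.0665]
tool_rot: [2.428, 1.914, -0.079]
ft_force: [9.7, -2.2, -2.8]
width: 0.0147
gripper_force: 58.7
```

Call:
jog_arm --commands '[-0.0003,0,-0.0009,0,-0.05,0,-0.0005,0,-0.0018,0,-0.1,0,-0.0007,0,-0.0029,0,-0.15,0,-0.0008,0,-0.0038,0,-0.2,0,-0.0008,0,-0.0038,0,-0.2,0]'

```text
time: 89.88
tcp_pos: [0.4738, 0.0027, 0.0703]
tool_rot: [2.319, 1.83, -0.308]
ft_force: [9.8, -2.2, 0.1]
width: 0.0144
gripper_force: 58.9
```

Run:
```python
from h import *
s=snap('wrist'); findball(s,3); o=manip.observe(); M=R.from_rotvec(o['tool_rot']).as_matrix(); print((M.T@o['ft_force']).round(1),o['gripper_force'],o['width'],o['tcp_pos'],'tilt',np.arcsin(M[2,0]))
A=fx(-.112,0,.07)+[.0005,.0014,0]; print('ball at home a=0 in tool',M.T@(A+[0,0,.048]-o['tcp_pos']))
```

```text
(np.float64(-45.4023296269611), np.float64(0.026), np.float64(0.0), array([277., 285.]))
(np.float64(-43.04565698520496), np.float64(0.026), np.float64(0.05), array([277., 289.]))
(np.float64(-40.59376980394993), np.float64(0.024), np.float64(0.0), array([282., 285.]))
[-0.1 10.8  0.8] 58.85468065738678 0.014364804395470868 [0.47376051 0.00261034 0.07027328] tilt -0.2686725531804166
ball at home a=0 in tool [ 0.00603181  0.02584902 -0.05098737]
```

Call:
jog_arm --commands '[-0.0002,0,-0.0007,0,-0.04,0,-0.0004,0,-0.0015,0,-0.08,0,-0.0006,0,-0.0022,0,-0.12,0,-0.0006,0,-0.0022,0,-0.12,0]'

```text
time: 90.42
tcp_pos: [0.4738, 0.0027, 0.0726]
tool_rot: [2.248, 1.773, -0.437]
ft_force: [9.6, -2.4, -0.2]
width: 0.0145
gripper_force: 58.9
```

Call:
jog_arm --commands '[0,0.003,0,0,0,0,0,0.006,0,0,0,0,0,0.009,0,0,0,0,0,0.009,0,0,0,0]'

```text
time: 90.92
tcp_pos: [0.4824, 0.0002, 0.0725]
tool_rot: [2.25, 1.773, -0.437]
ft_force: [8.4, -2.5, 0.3]
width: 0.0145
gripper_force: 58.9
```

Run:
```python
from h import *
s=snap('wrist'); findball(s,3); o=manip.observe(); M=R.from_rotvec(o['tool_rot']).as_matrix(); print((M.T@o['ft_force']).round(1),o['gripper_force'],o['width'],o['tcp_pos'],'tilt',np.arcsin(M[2,0]))
A=fx(-.112,0,.07)+[.0005,.0014,0]; print('ball at home a=0 in tool',M.T@(A+[0,0,.048]-o['tcp_pos']))
```

```text
(np.float64(-41.75334818501563), np.float64(0.016), np.float64(-0.1), array([280., 286.]))
(np.float64(-39.133446590766695), np.float64(0.018), np.float64(-0.1), array([275., 286.]))
(np.float64(-39.05373996956571), np.float64(0.016), np.float64(-0.05), array([279., 290.]))
[-0.4  9.  -1.2] 58.89965057373047 0.01469276902485314 [4.82325586e-01 2.65269030e-04 7.25475706e-02] tilt -0.3882283595267744
ball at home a=0 in tool [ 0.00102433  0.01692667 -0.04941458]
```

In the slot and moving forward freely. I'll guide it a bit further, then let it spring home.

Call:
jog_arm --commands '[0,0.003,0,0,0,0,0,0.006,0,0,0,0,0,0.009,0,0,0,0,0,0.012,0,0,0,0,0,0.012,0,0,0,0]'

```text
time: 91.6
tcp_pos: [0.4937, -0.0026, 0.0725]
tool_rot: [2.25, 1.773, -0.438]
ft_force: [7.6, -1.7, 1.8]
width: 0.0148
gripper_force: 59.0
```

Call:
jog_arm --commands '[0,0,0,0,0,0,0,0,0,0,0,0,0,0,0,0,0,0]' --fingers 0.044

```text
time: 91.98
tcp_pos: [0.4913, -0.0023, 0.0712]
tool_rot: [2.251, 1.775, -0.445]
ft_force: [0.2, 0.7, -0.3]
width: 0.0439
gripper_force: 0.0
```

Call:
jog_arm --commands '[0,0,-0.03,0,0,0,0,0,-0.06,0,0,0,0,0,-0.1,0,0,0,0,0,-0.13,0,0,0]'

```text
time: 92.48
tcp_pos: [0.5032, 0.0463, 0.1931]
tool_rot: [2.251, 1.775, -0.443]
ft_force: [0.5, 0.9, -0.6]
width: 0.0442
gripper_force: 0.0
```

Call:
jog_arm --commands '[0.01,-0.01,-0.02,0,0.13,0,0.02,-0.02,-0.04,0,0.26,0,0.02,-0.02,-0.06,0,0.388,0,0.02,-0.02,-0.06,0,0.388,0]'

```text
time: 92.98
tcp_pos: [0.4936, 0.0895, 0.2412]
tool_rot: [2.466, 1.94, 0.001]
ft_force: [0.4, -0.2, 0.6]
width: 0.044
gripper_force: 0.0
```

Run:
```python
from h import *
import pickle
dist([.5,0,.25],1.335)
d={}
for n in('wrist','top','side'): s=snap(n); d[n]=s; print(n); findball(s,2)
pickle.dump(d,open('end.pkl','wb'))
```

```text
tcp [0.4936 0.0895 0.2412] yaw 1.3334 tilt [-0.0016  0.0035] shift [-0.0855  0.0273 -0.0085] turn -0.0016
wrist
(np.float64(-54.800663357202474), np.float64(0.0), np.float64(-0.05), array([305., 261.]))
(np.float64(-49.93700862895494), np.float64(0.0), np.float64(0.0), array([305., 264.]))
top
(np.float64(-27.828571428571436), np.float64(0.024), np.float64(1.45), array([313., 255.]))
(np.float64(-27.828571428571436), np.float64(0.024), np.float64(1.5), array([313., 255.]))
side
(np.float64(-18.696969696969703), np.float64(0.0), np.float64(-0.1), array([304., 189.]))
(np.float64(-17.799999999999997), np.float64(0.0), np.float64(-0.05), array([305., 188.]))
```

Call:
jog_arm --commands '[-0.05,-0.02,0,0,0,0,-0.1,-0.04,0,0,0,0,-0.15,-0.06,0,0,0,0,-0.2,-0.08,0,0,0,0,-0.25,-0.08,0,0,0,0]'

```text
time: 93.75
tcp_pos: [0.3559, -0.1346, 0.2391]
tool_rot: [2.465, 1.947, -0.006]
ft_force: [1.4, 0.3, 0.1]
width: 0.044
gripper_force: 0.0
```

Call:
jog_arm --commands '[0,0,0,0,0,0,0,0,0,0,0,0]'

```text
time: 94.0
tcp_pos: [0.3572, -0.1334, 0.2391]
tool_rot: [-2.466, -1.945, 0.005]
ft_force: [0.5, 0.1, 0.0]
width: 0.0438
gripper_force: 0.0
```

Run:
```python
from h import *
import pickle
t=snap('top'); s=snap('side'); s0,t0=pickle.load(open('np.pkl','rb')); T00=pickle.load(open('s0.pkl','rb'))['top']; L=pickle.load(open('lift.pkl','rb'))
d=lambda a,b,r:np.abs(a['color'][r[0]:r[1],r[2]:r[3]].astype(int)-b['color'][r[0]:r[1],r[2]:r[3]]).mean().round(2)
print('tray top',d(t,t0,(205,280,148,224)),'rest_b',d(t,t0,(165,235,375,448)),'greens etc',d(t,T00,(100,225,100,255)),'mallet',d(t,T00,(100,145,240,345)),'tray side',d(s,L[0],(260,335,232,325)))
print('ball'); findball(t,2); findball(s,2)
# new plate: outline vs. old plate home in first image (same outline) and holes/pins
a=T00['color'][160:240,265:350]; b=t['color'][160:240,265:350]
for im in(a,b):
    m=cv2.inRange(im,(90,150,190),(190,245,255)); m=cv2.morphologyEx(m,cv2.MORPH_CLOSE,np.ones((5,5))); cs,_=cv2.findContours(m,0,2); print(cv2.minAreaRect(max(cs,key=cv2.contourArea)))
b=cv2.minAreaRect(np.argwhere((t['color'][185:210,292:328].max(2)<130))[:,::-1].astype(np.float32)); print('bar',b, onz(t,b[0][0]+292,b[0][1]+185,.102), manip.observe()['tcp_pos'])
```

```text
tray top 3.32 rest_b 2.17 greens etc 7.31 mallet 7.54 tray side 1.59
ball
(np.float64(-53.34210526315789), np.float64(0.0), np.float64(-0.1), array([296., 240.]))
(np.float64(-51.33333333333333), np.float64(0.0), np.float64(-0.05), array([297., 241.]))
(np.float64(-18.575757575757578), np.float64(0.0), np.float64(-0.1), array([304., 189.]))
(np.float64(-17.685714285714283), np.float64(0.0), np.float64(-0.05), array([305., 188.]))
((42.73584747314453, 37.42452621459961), (59.889198303222656, 53.158531188964844), 15.945395469665527)
((19.052940368652344, 32.51176452636719), (11.822710037231445, 17.2459716796875), 12.52880859375)
bar ((16.834613800048828, 10.773076057434082), (17.979686737060547, 5.963993549346924), 15.255120277404785) [ 0.61249784 -0.00961926  0.102     ] [ 0.35748512 -0.13287603  0.23941105]
```

```bash
python3 -c "
from h import *
print(job.job_done())"
```

```text
the job is handed in; nothing more can be done
None
```

I've handed the job in; the last checks show the changeover complete: three sleeves (sleeve0 was absent) upright in the tray, the old plate on rest_b, the spare plate home with its keeper towards the spring pin, and the pin sprung home.

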